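# Free the salt-seized catch and weigh the sinker

### The job

The catch over the steel weight has seized with dried salt: rock its dark wing knob back and forth in small arcs, feeling for the stop at each end and never wrenching so hard that the collar below it turns in its base, until it breaks free and swings anticlockwise well clear of the weight (more than a sixth of a turn). Then lift the weight out of the stand and set it down gently, upright, on the middle of the pocket scale's steel pan. Leave the other things on the table where they are.

Things in the scene. Friction and masses are not known exactly. Their poses are not given: they have to be found in the camera images.
- knob_grip (a point): Grip point of the dark steel wing knob, on its upright turning axis, 113 mm above the table. The wing is a bar 44 mm long (along this point's y), 14 mm thick (x) and 46 mm tall: its top is 17 mm above this point; 29 mm below it lie a round hub (58 mm dia) and the catch arm, which fingertips must not strike. Grip it across the thickness from above. z is up
- catch_tip (a point): Centre of the round end (26 mm dia) of the catch arm, 80 mm out from the knob's axis along the wing's +y; arm 16 mm wide, 6 mm thick, top 84 mm above the table. It turns with the knob; at the start it is over the weight (up to 20 mm off its centre). Opening = anticlockwise from above; once free it turns on until at least 1.25 rad from the line knob to weight. Stays where left
- stop_feel (a point): Point on the collar's axis at its top. How the knob feels: drag 0.06 N m; while seized, stops in both directions at angles that differ each time (first stop 0.08 to 0.45 rad from the start, then arcs of 0.4 to 0.85 rad from stop to stop). A stop is springy: 0.2 to 0.4 N m within 0.03 to 0.08 rad. Pushed to 0.15 N m or more and reversed, the salt gives a step; after some arcs no stop is met
- collar (a joint): Turn in rad of the round steel collar (60 mm dia, top 72 mm above the table) that carries the knob and is only pressed into the plate: 0 at the start. It slips at about 0.5 N m of twist about its axis; more than 0.1 rad either way is a wrenched collar
- weight_center (a point): Centre of the loose steel weight, half-way up: 68 mm tall, 0.2 to 0.4 kg, 30 mm dia up to 20 mm above this point, then a neck and a 24 mm dia head. At the start it stands 8 mm deep in a round recess (32 mm dia) of the stand's plate, its centre 40 mm above the table, 4 mm of air between its head and the catch arm. z is up along its axis
- weight: The same steel weight; origin at the centre of its underside
- stand: Fixed grey plate, 100 (x) x 190 (y) x 14 mm; origin at the centre of its underside. The knob's axis is at y = -40 mm, the weight's recess at y = +40 mm in its frame; turned by up to half a rad about z
- pan (a point): Centre of the top of the scale's pan: square steel plate 74 x 74 mm, its top 22 mm above the table
- scale: Fixed black pocket scale, 125 (x) x 85 (y) mm; origin at the centre of its underside, the pan's centre at x = +20 mm in its frame
- beaker_cup: Bystander: clear plastic cup, 56 dia x 70 tall mm; origin at its underside
- sponge: Bystander: yellow and green washing sponge, 75 x 50 x 26 mm; origin at its underside
- brush: Bystander: orange dish brush lying down
- cola: Bystander: brown glass bottle, 58 dia x 200 tall mm; origin at its underside
- sugar_box: Bystander: white paper carton, 70 x 120 x 85 mm; origin at its underside
- tumbler: Bystander: glass tumbler, 68 dia x 90 tall mm; origin at its underside
- thermos: Bystander: round steel flask, 90 dia x 130 tall mm; origin at its underside
Not all that is in view belongs to the job. Several things have the shape of the scale; the one meant has the colours described above.

How it is judged (in metres and radians):
On the way, in this order (a step that is already met when the one before it is completed fails the run):
1. the catch has broken free and is swung about 60 degrees anticlockwise, clear of the weight (x of catch_tip in the frame of stand below -0.068 m), for 0.2 s.
2. the weight is lifted out of its recess (height (world z) of weight_center above 0.055 m and contact force between weight and stand below 0.1 N), for 0.1 s.
At the end, for the whole second after the job is handed in: The weight stands still and upright (within 0.1 rad) on the scale's pan, its axis within 20 mm of the pan's centre and its foot within 3 mm of the pan's top, with the catch still swung open (its tip more than 66 mm off the line through knob and weight, on the plate's -x side) (horizontal distance between weight_center and pan below 0.02 m and z of weight in the frame of pan between -0.003 and 0.003 m and angle between weight's own z axis and vertical below 0.1 rad and linear speed of weight below 0.02 m/s and x of catch_tip in the frame of stand below -0.066 m); the robot touches nothing.
It fails at once if the collar is wrenched round by more than 0.1 rad (value of joint collar above 0.1 rad or value of joint collar below -0.1 rad).
It fails at once if the weight is dropped or pressed on the scale with more than 70 N (contact force between weight and scale above 70 N).
It fails at once if another thing on the table is shifted by more than 30 mm (distance of any of beaker_cup, sponge, brush, cola, sugar_box, tumbler, thermos from where it was at the start of the episode above 0.03 m).
It also fails if it takes over 72 s, if anything falls off the work surface, if the arm or the gripper's body presses on something with over 40 N, if the wrist force passes 120 N, or if a joint passes its speed limit or range.

### The arm

A 6-joint arm with a two-finger parallel gripper is mounted at the origin on the work surface. World frame = base frame: x ahead of the robot, y to its left, z up, the work surface at z = 0. Lengths are in m, angles in degrees, forces in N, time in s.
With the tool pointing down it reaches from about 0.3 to 0.75 m from the base axis. Payload 8.5 kg.
Tool frame: the origin (TCP) lies midway between the tips of the shut fingers; the grasp point (between the pads) lies 19 mm behind it; z points along the fingers, y is the direction in which the jaws open and shut (so a half turn about z gives the same grasp; the last joint's range is limited). The gripper opens to 85 mm and grips with 20 to 120 N. Pads are 22 mm wide; open, the fingers measure 114 mm over their backs; the gripper's body (76 mm by 85 mm) begins 54 mm behind the grasp point. The pads swing forward as they close: fully open they stand 13 mm farther back than shut.
Start: joints at [55.961, 21.807, 74.336, -0, 83.858, -12.336], TCP at [0.203, 0.511, 0.231] pointing down, gripper open.
Joint ranges: [-178.18, 178.18], [-50.72, 133.34], [12.68, 142.11], [-81.47, 261.47], [9.98, 163.14], [-165.26, 165.26]. Speed limits (degrees/s): [136.94, 136.94, 180, 180, 180, 180].

### API

Orientations are given as a 3x3 rotation matrix whose columns are the frame's x, y, z axes.
In Python, from rig import status, eyes, env gives the robot as it stands. The module is installed in compiled form; this text tells all that it offers.
- The arm moves only by the tool play_rows, never from a script. Its argument "targets" is text: rows parted by semicolons, each of 5 numbers parted by spaces: the shift along the tool's x, y, z in m, then the turn about the tool's z in rad, then the closure, from 0 (fully open) to 1 (shut). A call has 1 to 5 rows; each row is the pose to reach, as a shift and turn from the pose commanded when the call began, along the tool's axes at that moment; what a row does not reach only later rows make up. A row lasts 1/10 s, in which the tool goes at most 50 mm and 8.59 degrees, less where a joint would pass 70% of its speed; a pose out of reach is approached as far as the arm can. A call with a gripper value outside its range is refused whole. The fingers move at their own pace and stop on an object; "force" is the grip in N (left out, the last holds). Time passes only in rows, so rows that repeat a pose let the fingers close. It gives the time, the measured TCP pose, the force and the opening at its end, in the units of the state.
- status.observe(): the state, without advancing time (a new reading comes with each control period).
- eyes.get_image(name): name is "scene" or "top"; returns a dict with "pixels" (480x640x3 uint8, red, green, blue), "range_z" (480x640 float32, m along the optical axis (not along the pixel's ray), 0 where there is no reading), "mtx" (3x3 intrinsics, pixels), "world_to_cam" (4x4, takes a point from world to camera coordinates). Camera axes: x right, y up, looking along -z (the intrinsics and any distortion apply to the point x, -y, -z); pixel columns grow to the right and rows downward; lengths in m; the calibration is good to about 2 mm. A picture is of the moment at which its call begins.
- env.close_job(): hands the job in, once; it reports no verdict.
The state is a dict: "time_s": time; "q": joint angles; "qvel": joint speeds; "joint_efforts": joint torques, N m; "position": TCP position; "tool_rot": TCP orientation; "ft_force": force on the tool from outside, world axes, zero at the start; "wrist_torque": the same for the moment, N m; "grip_width": finger opening in m.
Only numpy, scipy, OpenCV 4.12 (cv2) and the standard library are available. Lean on these libraries where they do the work, as an engineer would, in place of code of your own. Each camera call takes 0.05 s, during which the arm holds its last target.

## Working session

There is one attempt and no reset: what is moved stays moved. The work goes in short steps, Python scripts to look and compute and a tool call to move; the robot and the scene stay as the last step left them, time stands still between calls to the robot, and variables do not carry over. Pictures are saved under pics/ and viewed, and the job is handed in when it is done.

Besides the shell and the picture viewer there is one more tool, called after "Emit:" as a command line: name --argument value ..., lists and objects as JSON in quotes. play_rows: Moves the arm, as the interface text tells. Its arguments: {"type":"object","properties":{"targets":{"type":"string"},"force":{"type":"number"}},"required":["targets"]}

```bash
mkdir -p pics; cat > h.py <<'E'
import numpy as np,cv2
from rig import status,eyes,env
def snap(n):
    d=eyes.get_image(n); np.savez('/tmp/%s.npz'%n,**d); return d
def load(n): return dict(np.load('/tmp/%s.npz'%n))
def px2w(d,u,v,z=None):
    K=d['mtx'];T=np.linalg.inv(d['world_to_cam'])
    r=np.linalg.inv(K)@np.array([u,v,1.]); r=np.array([r[0],-r[1],-1])
    o=T[:3,3]; w=T[:3,:3]@r
    s=d['range_z'][int(round(v)),int(round(u))] if z is None else (z-o[2])/w[2]
    return o+s*w
def w2px(d,p):
    c=d['world_to_cam']@np.append(p,1); q=d['mtx']@np.array([c[0],-c[1],-c[2]]); return q[:2]/q[2]
E
python3 - <<'E'
from h import *
s=status.observe(); print({k:np.round(v,3).tolist() for k,v in s.items()})
for n in('scene','top'):
    d=snap(n); cv2.imwrite(f'pics/{n}0.png',d['pixels'][...,::-1]); print(np.linalg.inv(d['world_to_cam'])[:3,3])
E
```

```text
{'time_s': 0.0, 'q': [55.96, 21.841, 74.387, -0.001, 83.858, -12.335], 'qvel': [-0.072, -0.126, -0.038, 0.024, 0.045, -0.085], 'joint_efforts': [0.003, -44.848, -23.127, -0.0, 0.005, -0.0], 'position': [0.203, 0.511, 0.231], 'tool_rot': [[-0.929, 0.37, -0.001], [0.37, 0.929, -0.001], [0.0, -0.001, -1.0]], 'ft_force': [0.08, -1.266, 0.163], 'wrist_torque': [-0.033, -0.01, -0.002], 'grip_width': 0.085}
[1.13179905 0.65592136 0.71746049]
[ 0.43633236 -0.03796426  1.61316955]
```

View pics/top0.png

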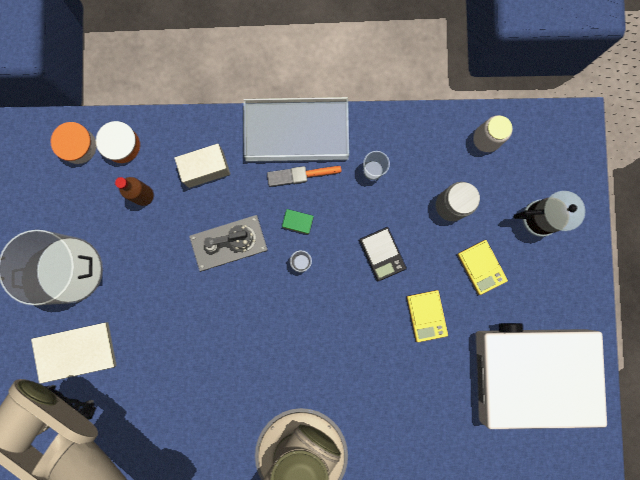

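View pics/scene0.png

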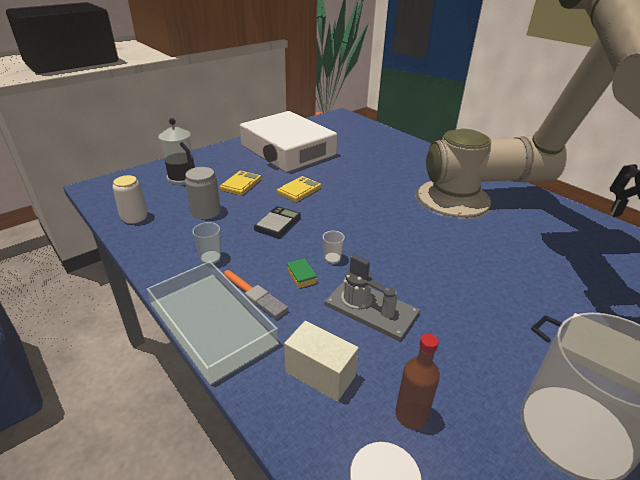

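The stand is at about (228,243) in the top view, with the knob at (240,238) and the weight at (211,244). The black scale is at (383,254). Next I'll enlarge both.

```bash
python3 - <<'E'
from h import *
d=load('top');im=d['pixels'][...,::-1]
a=cv2.resize(im[205:280,180:280],None,fx=8,fy=8,interpolation=cv2.INTER_CUBIC);cv2.imwrite('pics/c1.png',a)
a=cv2.resize(im[220:290,345:425],None,fx=8,fy=8,interpolation=cv2.INTER_CUBIC);cv2.imwrite('pics/c2.png',a)
d=load('scene');im=d['pixels'][...,::-1]
a=cv2.resize(im[245:345,315:430],None,fx=6,fy=6,interpolation=cv2.INTER_CUBIC);cv2.imwrite('pics/c3.png',a)
E
```

```text
(no output)
```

View pics/c1.png

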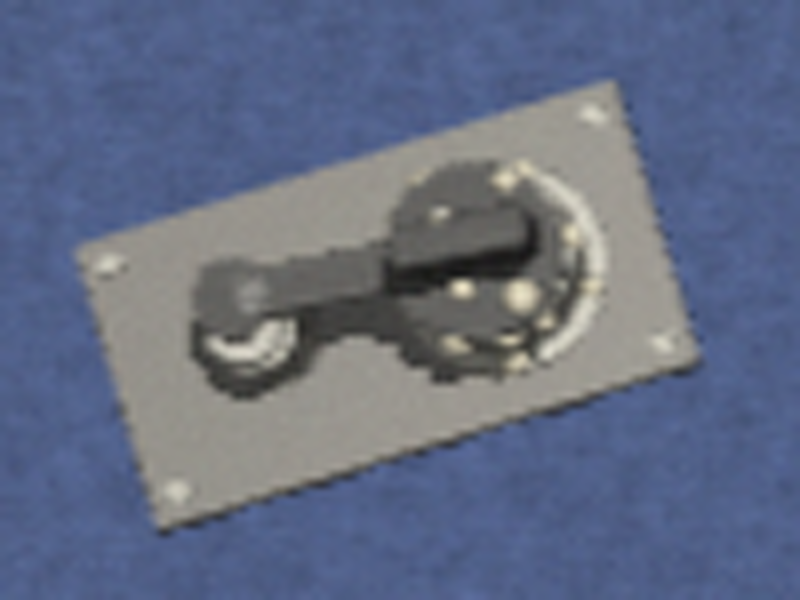

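View pics/c2.png

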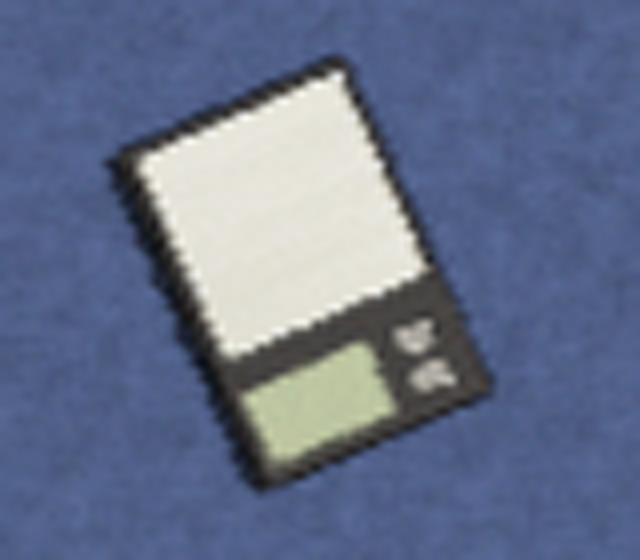

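View pics/c3.png

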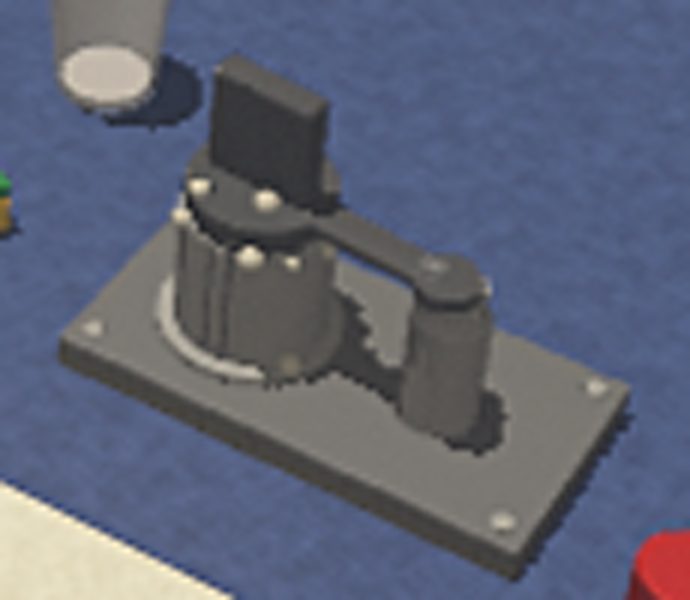

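```bash
python3 - <<'E'
from h import *
d=load('top')
f=lambda x,y,u0,v0:(u0+(x+.5)/8-.5,v0+(y+.5)/8-.5)
C=np.array([px2w(d,*f(x,y,180,205),z=.014) for x,y in[(78,246),(614,80),(703,358),(160,530)]])
print(C.round(4)); c=C.mean(0); 
yv=(C[0]+C[3]-C[1]-C[2])/2; xv=(C[0]+C[1]-C[2]-C[3])/2
print('size',np.linalg.norm(xv),np.linalg.norm(yv),'cent',c, np.degrees(np.arctan2(-yv[0],yv[1])),np.degrees(np.arctan2(xv[1],xv[0])))
a=np.arctan2(-yv[0],yv[1]); Y=np.array([-np.sin(a),np.cos(a),0])
print('knob',c-.04*Y,'weight',c+.04*Y,'yaw',a)
P=np.array([px2w(d,*f(x,y,345,220),z=.022) for x,y in[(140,160),(345,68),(432,268),(228,358)]])
print('pan',P.mean(0),[np.linalg.norm(P[i]-P[i-1]) for i in range(4)])
print('depth pan',px2w(d,380,246))
# wing
rz=d['range_z'];pts=[]
for v in range(205,280):
  for u in range(180,280):
    if rz[v,u]>0: pts.append(px2w(d,u,v))
pts=np.array(pts);
w=pts[(pts[:,2]>.12)&(pts[:,2]<.14)]
print(len(w),w.mean(0)); print(cv2.minAreaRect((w[:,:2]*1000).astype(np.float32)))
m=w[:,:2].mean(0);U,S,V=np.linalg.svd(w[:,:2]-m);print(V, w[:,2].min(),w[:,2].max())
arm=pts[(pts[:,2]>.077)&(pts[:,2]<.092)];print(len(arm)); 
loc=(arm-(c-.04*Y))[:,:2]; 
X=np.array([np.cos(a),np.sin(a)]);L=np.c_[loc@X,loc@Y[:2]]
t=L[L[:,1]>.04];print('tip region',t.mean(0),t.max(0),t.min(0)); l=t[t[:,1]<.065];print(l.mean(0),np.arctan2(-l.mean(0)[0],l.mean(0)[1]))
for n in ('scene',):
  d2=load(n)
  import itertools
  ps=[]
  R=d2['range_z']
  for v in range(245,345):
    for u in range(315,430):
      if R[v,u]>0: ps.append(px2w(d2,u,v))
  ps=np.array(ps); w=ps[(ps[:,2]>.127)&(ps[:,2]<.14)&(abs(ps[:,1]-m[1])<.05)&(abs(ps[:,0]-m[0])<.05)]; print(n,len(w),w.mean(0)); print(cv2.minAreaRect((w[:,:2]*1000).astype(np.float32)))
E
```

```text
[[0.5873 0.2921 0.014 ]
 [0.6406 0.111  0.014 ]
 [0.546  0.0819 0.014 ]
 [0.4912 0.2646 0.014 ]]
size 0.09940111969811168 0.1897528673956895 cent [0.56627769 0.18738086 0.014     ] 16.54192174508532 16.50888351710204
knob [0.57766636 0.14903639 0.014     ] weight [0.55488901 0.22572532 0.014     ] yaw 0.288710999058985
pan [ 0.54876306 -0.22069701  0.022     ] [np.float64(0.07228526814499177), np.float64(0.07546562737732537), np.float64(0.07286302769019991), np.float64(0.0746349307452466)]
depth pan [ 0.54922385 -0.21953893  0.02424874]
102 [0.57698734 0.14882005 0.12928755]
((577.7330322265625, 148.3572998046875), (15.212528228759766, 43.25050735473633), 12.275505065917969)
[[ 0.18439259 -0.98285267]
 [ 0.98285267  0.18439259]] 0.12067514643614152 0.13750555996592406
436
tip region [0.00702615 0.06806376] [0.02128038 0.09247508] [-0.00344981  0.0402883 ]
[0.00557976 0.05272127] -0.10544249933950506
scene 87 [0.57688922 0.15228431 0.12953168]
((577.1223754882812, 152.30914306640625), (13.548233032226562, 42.011436462402344), 10.44104290008545)
```

```bash
cat > t.py <<'E'
import sys
from h import *
# usage: t.py x y z yawdeg(of tool y)
x,y,z,a=map(float,sys.argv[1:5]); s=status.observe();R=np.array(s['tool_rot']);p=np.array(s['position'])
ty=np.arctan2(R[1,1],R[0,1]); dt=-(np.radians(a)-ty); dt=(dt+np.pi/2)%np.pi-np.pi/2
print('t',s['time_s'],'pos',p.round(4),'yaw',round(np.degrees(ty),2),'tool z',R[:,2].round(3),'q6',s['q'][5])
print('rows:',np.round(R.T@(np.array([x,y,z])-p),4),round(dt,3),'F',np.round(s['ft_force'],2),'M',np.round(s['wrist_torque'],3))
E
python3 t.py .577 .150 .20 10.6
```

```text
t 0.1 pos [0.2032 0.5108 0.2308] yaw 68.3 tool z [-0.001 -0.001 -1.   ] q6 -12.335980966349675
rows: [-0.4807 -0.1969  0.0309] 1.007 F [ 0.41 -0.35  0.2 ] M [ 0.046  0.065 -0.014]
```

Emit:
play_rows --targets "-0.045 -0.018 0.003 0.1 0; -0.09 -0.036 0.006 0.2 0; -0.135 -0.054 0.009 0.3 0; -0.18 -0.072 0.012 0.4 0; -0.225 -0.09 0.015 0.5 0" --force 100

```text
time_s: 0.6
position: [0.3801, 0.3426, 0.216]
tool_rot: [[-0.635, 0.772, -0.0], [0.772, 0.635, -0.0], [0.0, -0.001, -1.0]]
ft_force: [0.5, 0.4, -0.8]
grip_width: 0.0855
```

```bash
python3 t.py .577 .150 .20 10.6
```

```text
t 0.6 pos [0.3801 0.3426 0.216 ] yaw 39.42 tool z [-0. -0. -1.] q6 -10.67178947843348
rows: [-0.2738  0.0298  0.016 ] 0.503 F [ 0.54  0.35 -0.78] M [-0.024 -0.005  0.05 ]
```

Emit:
play_rows --targets "-0.048 0.005 0.003 0.1 0; -0.096 0.01 0.006 0.2 0; -0.144 0.015 0.009 0.3 0; -0.192 0.02 0.012 0.4 0; -0.24 0.026 0.015 0.503 0"

```text
time_s: 1.1
position: [0.5533, 0.1742, 0.2009]
tool_rot: [[-0.184, 0.983, -0.001], [0.983, 0.184, 0.0], [0.0, -0.001, -1.0]]
ft_force: [0.1, 0.6, 0.1]
grip_width: 0.0855
```

Emit:
play_rows --targets "-0.034 0.004 0 0 0; -0.034 0.004 0 0 0; -0.034 0.004 0 0 0"

```text
time_s: 1.4
position: [0.5625, 0.143, 0.2009]
tool_rot: [[-0.187, 0.982, -0.001], [0.982, 0.187, 0.0], [0.0, -0.001, -1.0]]
ft_force: [0.1, -0.6, 0.3]
grip_width: 0.0854
```

```bash
python3 t.py .577 .150 .096 10.6; python3 - <<'E'
from h import *
d=snap('scene');im=d['pixels'][...,::-1]
cv2.imwrite('pics/s1.png',cv2.resize(im[180:345,270:430],None,fx=3.6,fy=3.6,interpolation=cv2.INTER_CUBIC))
E
```

```text
t 1.4 pos [0.5625 0.143  0.2009] yaw 10.76 tool z [-0.001  0.    -1.   ] q6 -8.187346018554534
rows: [0.0041 0.0157 0.1049] 0.003 F [ 0.1  -0.57  0.28] M [ 0.044 -0.014 -0.005]
```

View pics/s1.png

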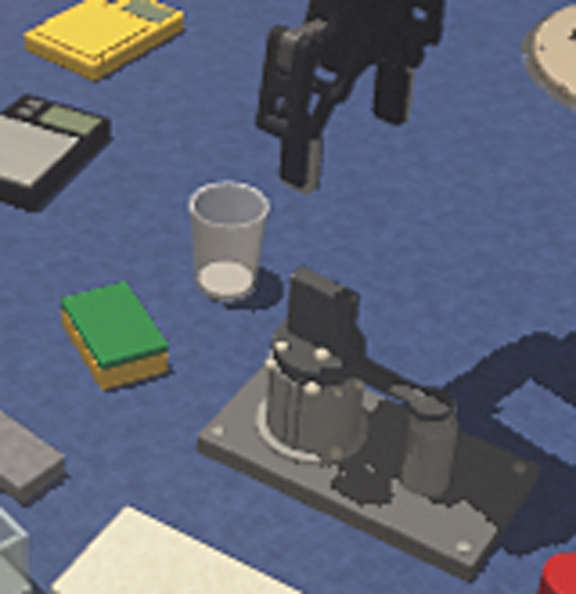

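The gripper is open above the knob, about 16 mm off in x. The wing is at (323,300) in the crop and nothing is touching. I'll correct that and descend.

Emit:
play_rows --targets "0.004 0.0157 0 0.003 0; 0.004 0.0157 0.03 0.003 0; 0.004 0.0157 0.06 0.003 0; 0.004 0.0157 0.06 0.003 0"

```text
time_s: 1.85
position: [0.5748, 0.1515, 0.138]
tool_rot: [[-0.187, 0.982, -0.007], [0.982, 0.187, -0.0], [0.001, -0.007, -1.0]]
ft_force: [-0.3, -0.4, 0.3]
grip_width: 0.0855
```

```bash
python3 t.py .577 .150 .096 10.6
```

```text
t 1.85 pos [0.5748 0.1515 0.138 ] yaw 10.77 tool z [-0.007 -0.    -1.   ] q6 -7.413974117827855
rows: [-0.0019  0.0022  0.042 ] 0.003 F [-0.25 -0.36  0.32] M [-0.009  0.019 -0.039]
```

Emit:
play_rows --targets "-0.001 0.001 0.02 0.003 0; -0.001 0.001 0.041 0.003 0; -0.001 0.001 0.041 0.003 0; -0.001 0.001 0.041 0.003 0"

```text
time_s: 2.25
position: [0.5788, 0.1501, 0.1019]
tool_rot: [[-0.183, 0.983, 0.002], [0.983, 0.183, 0.0], [-0.0, 0.002, -1.0]]
ft_force: [0.5, 0.6, 0.5]
grip_width: 0.085
```

```bash
python3 t.py .577 .150 .096 10.6;python3 - <<'E'
from h import *
for n,(a,b,c,e) in dict(scene=(230,330,315,430),top=(205,280,180,280)).items():
  d=snap(n);im=d['pixels'][...,::-1]
  cv2.imwrite(f'pics/{n}2.png',cv2.resize(im[a:b,c:e],None,fx=5,fy=5,interpolation=cv2.INTER_CUBIC))
E
```

```text
t 2.25 pos [0.5788 0.1501 0.1019] yaw 10.54 tool z [ 0.002  0.    -1.   ] q6 -7.340324341486602
rows: [ 0.0003 -0.0018  0.0059] -0.001 F [0.45 0.6  0.54] M [-0.021 -0.043  0.009]
```

View pics/scene2.png

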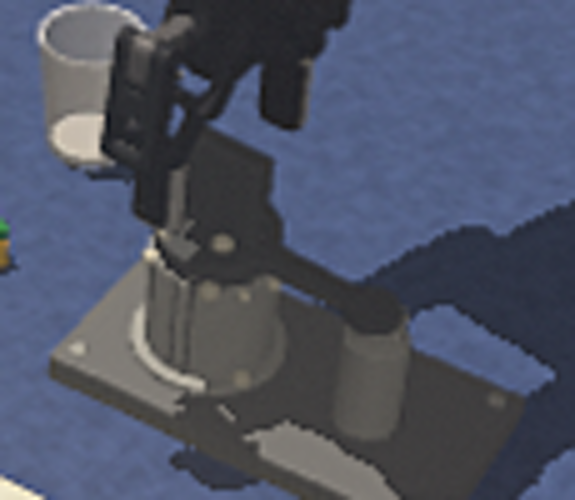

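The fingers straddle the wing, which is at (235,180) in the crop. I'll go down a little more and close.

Emit:
play_rows --targets "0 -0.001 0.004 0 0; 0 -0.001 0.004 0 0.5; 0 -0.001 0.004 0 0.8; 0 -0.001 0.004 0 1; 0 -0.001 0.004 0 1"

```text
time_s: 2.85
position: [0.5775, 0.1492, 0.0964]
tool_rot: [[-0.182, 0.983, 0.0], [0.983, 0.182, -0.0], [-0.0, 0.0, -1.0]]
ft_force: [0.0, -1.3, -0.4]
grip_width: 0.0287
```

Emit:
play_rows --targets "0 0 0 0 1; 0 0 0 0 1; 0 0 0 0 1; 0 0 0 0 1; 0 0 0 0 1"

```text
time_s: 3.35
position: [0.5772, 0.1492, 0.0966]
tool_rot: [[-0.182, 0.983, -0.0], [0.983, 0.182, -0.0], [-0.0, -0.0, -1.0]]
ft_force: [-4.0, -0.3, 5.7]
grip_width: 0.0126
```

```bash
python3 t.py .577 .150 .096 10.6; python3 -c "
from h import *
print(status.observe()['grip_width'])"
```

```text
t 3.35 pos [0.5772 0.1492 0.0966] yaw 10.49 tool z [-0. -0. -1.] q6 -7.356646909883455
rows: [ 0.0009 -0.0001  0.0006] -0.002 F [-3.98 -0.32  5.75] M [-0.126  0.682 -0.052]
0.012644733362645934
```

```bash
cat > f.py <<'E'
from h import *
s=status.observe();R=np.array(s['tool_rot']);p=s['position']
print('t %.2f yaw %.3f Mz %.3f e6 %.3f'%(s['time_s'],np.arctan2(R[1,1],R[0,1])-.183,s['wrist_torque'][2],s['joint_efforts'][5]),'p',np.round(p,4),'F',np.round(s['ft_force'],1),'gw %.4f'%s['grip_width'])
E
python3 f.py
```

```text
t 3.35 yaw 0.000 Mz -0.052 e6 -0.041 p [0.5772 0.1492 0.0966] F [-4.  -0.3  5.7] gw 0.0126
```

Emit:
play_rows --targets "0 0 0 -0.03 1; 0 0 0 -0.06 1; 0 0 0 -0.06 1"

```text
time_s: 3.65
position: [0.5773, 0.1492, 0.0966]
tool_rot: [[-0.242, 0.97, -0.0], [0.97, 0.242, -0.0], [-0.0, -0.0, -1.0]]
ft_force: [-3.3, -1.0, 5.1]
grip_width: 0.0127
```

```bash
python3 f.py
```

```text
t 3.65 yaw 0.061 Mz 0.058 e6 -0.195 p [0.5773 0.1492 0.0966] F [-3.3 -1.   5.1] gw 0.0127
```

Emit:
play_rows --targets "0 0 0 -0.03 1; 0 0 0 -0.03 1"

```text
time_s: 3.85
position: [0.5773, 0.1491, 0.0966]
tool_rot: [[-0.27, 0.963, -0.0], [0.963, 0.27, -0.0], [-0.0, -0.0, -1.0]]
ft_force: [-2.8, -1.3, 4.9]
grip_width: 0.0129
```

```bash
python3 f.py
```

```text
t 3.85 yaw 0.091 Mz 0.007 e6 -0.177 p [0.5773 0.1491 0.0966] F [-2.8 -1.3  4.9] gw 0.0129
```

Emit:
play_rows --targets "0 0 0 -0.03 1; 0 0 0 -0.03 1"

```text
time_s: 4.05
position: [0.5773, 0.1492, 0.0966]
tool_rot: [[-0.299, 0.954, -0.0], [0.954, 0.299, -0.0], [-0.0, -0.0, -1.0]]
ft_force: [-3.5, -0.9, 5.3]
grip_width: 0.0129
```

```bash
python3 f.py
```

```text
t 4.05 yaw 0.121 Mz 0.045 e6 -0.177 p [0.5773 0.1492 0.0966] F [-3.5 -0.9  5.3] gw 0.0129
```

Emit:
play_rows --targets "0 0 0 -0.03 1; 0 0 0 -0.03 1"

```text
time_s: 4.25
position: [0.5773, 0.1492, 0.0966]
tool_rot: [[-0.328, 0.945, -0.0], [0.945, 0.328, -0.0], [-0.0, -0.0, -1.0]]
ft_force: [-3.9, -1.2, 5.1]
grip_width: 0.0129
```

```bash
python3 f.py
```

```text
t 4.25 yaw 0.151 Mz 0.010 e6 -0.177 p [0.5773 0.1492 0.0966] F [-3.9 -1.2  5.1] gw 0.0129
```

Emit:
play_rows --targets "0 0 0 -0.03 1; 0 0 0 -0.03 1"

```text
time_s: 4.45
position: [0.5773, 0.1492, 0.0966]
tool_rot: [[-0.356, 0.935, -0.0], [0.935, 0.356, -0.0], [-0.0, -0.0, -1.0]]
ft_force: [-3.8, -0.2, 5.8]
grip_width: 0.0124
```

```bash
python3 f.py
```

```text
t 4.45 yaw 0.181 Mz 0.055 e6 -0.177 p [0.5773 0.1492 0.0966] F [-3.8 -0.2  5.8] gw 0.0124
```

Emit:
play_rows --targets "0 0 0 -0.03 1; 0 0 0 -0.03 1"

```text
time_s: 4.65
position: [0.5774, 0.1492, 0.0966]
tool_rot: [[-0.384, 0.923, -0.0], [0.923, 0.384, -0.0], [-0.0, -0.0, -1.0]]
ft_force: [-2.8, -1.0, 5.6]
grip_width: 0.013
```

```bash
python3 f.py
```

```text
t 4.65 yaw 0.211 Mz 0.042 e6 -0.177 p [0.5774 0.1492 0.0966] F [-2.8 -1.   5.6] gw 0.0130
```

Emit:
play_rows --targets "0 0 0 -0.03 1; 0 0 0 -0.03 1"

```text
time_s: 4.85
position: [0.5774, 0.1492, 0.0966]
tool_rot: [[-0.411, 0.911, -0.0], [0.911, 0.411, -0.0], [-0.0, -0.0, -1.0]]
ft_force: [-2.4, -0.0, 4.3]
grip_width: 0.0128
```

```bash
python3 f.py
```

```text
t 4.85 yaw 0.241 Mz 0.012 e6 -0.177 p [0.5774 0.1492 0.0966] F [-2.4 -0.   4.3] gw 0.0128
```

Emit:
play_rows --targets "0 0 0 -0.03 1; 0 0 0 -0.03 1"

```text
time_s: 5.05
position: [0.5774, 0.1492, 0.0965]
tool_rot: [[-0.438, 0.899, -0.0], [0.899, 0.438, -0.0], [-0.0, -0.0, -1.0]]
ft_force: [-3.6, -1.1, 5.2]
grip_width: 0.0127
```

```bash
python3 f.py
```

```text
t 5.05 yaw 0.271 Mz 0.004 e6 -0.223 p [0.5774 0.1492 0.0965] F [-3.6 -1.1  5.2] gw 0.0127
```

Emit:
play_rows --targets "0 0 0 -0.03 1; 0 0 0 -0.03 1"

```text
time_s: 5.25
position: [0.5774, 0.1492, 0.0966]
tool_rot: [[-0.465, 0.885, 0.0], [0.885, 0.465, 0.0], [0.0, 0.0, -1.0]]
ft_force: [-3.8, -1.5, 5.1]
grip_width: 0.0125
```

```bash
python3 f.py; python3 - <<'E'
from h import *
d=snap('scene');im=d['pixels'][...,::-1]
cv2.imwrite('pics/s3.png',cv2.resize(im[230:340,315:430],None,fx=5,fy=5,interpolation=cv2.INTER_CUBIC))
E
```

```text
t 5.25 yaw 0.300 Mz -0.157 e6 -0.369 p [0.5774 0.1492 0.0966] F [-3.8 -1.5  5.1] gw 0.0125
```

View pics/s3.png

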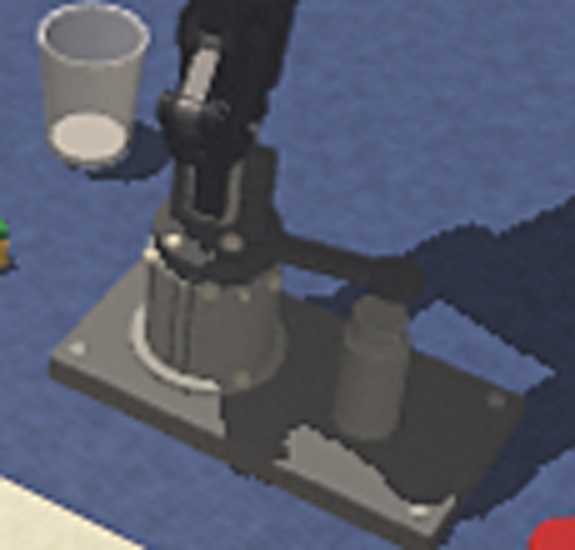

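The catch arm has swung off the weight, with its tip at (395,275) in the crop, and it met the springy stop near yaw 0.26. I'll push slightly more, then reverse.

Emit:
play_rows --targets "0 0 0 -0.01 1; 0 0 0 -0.01 1"

```text
time_s: 5.5
position: [0.5774, 0.1492, 0.0966]
tool_rot: [[-0.473, 0.881, -0.0], [0.881, 0.473, 0.0], [0.0, 0.0, -1.0]]
ft_force: [-3.6, -0.9, 5.8]
grip_width: 0.0126
```

```bash
python3 f.py
```

```text
t 5.50 yaw 0.310 Mz -0.186 e6 -0.274 p [0.5774 0.1492 0.0966] F [-3.6 -0.9  5.8] gw 0.0126
```

Emit:
play_rows --targets "0 0 0 0.1 1; 0 0 0 0.2 1; 0 0 0 0.3 1; 0 0 0 0.4 1; 0 0 0 0.43 1"

```text
time_s: 6.0
position: [0.5771, 0.1491, 0.0966]
tool_rot: [[-0.06, 0.998, -0.001], [0.998, 0.06, -0.0], [-0.0, -0.001, -1.0]]
ft_force: [-4.6, -1.1, 6.5]
grip_width: 0.0125
```

```bash
python3 f.py
```

```text
t 6.00 yaw -0.123 Mz 0.068 e6 0.299 p [0.5771 0.1491 0.0966] F [-4.6 -1.1  6.5] gw 0.0125
```

Emit:
play_rows --targets "0 0 0 0.03 1; 0 0 0 0.03 1"

```text
time_s: 6.2
position: [0.5771, 0.1491, 0.0966]
tool_rot: [[-0.032, 0.999, -0.001], [0.999, 0.032, -0.0], [-0.0, -0.001, -1.0]]
ft_force: [-4.1, -1.9, 6.2]
grip_width: 0.0126
```

```bash
python3 f.py
```

```text
t 6.20 yaw -0.151 Mz -0.065 e6 0.195 p [0.5771 0.1491 0.0966] F [-4.1 -1.9  6.2] gw 0.0126
```

Emit:
play_rows --targets "0 0 0 0.03 1; 0 0 0 0.03 1"

```text
time_s: 6.4
position: [0.5771, 0.1492, 0.0966]
tool_rot: [[-0.002, 1.0, -0.001], [1.0, 0.002, -0.0], [-0.0, -0.001, -1.0]]
ft_force: [-4.8, -0.9, 6.3]
grip_width: 0.0131
```

```bash
python3 f.py
```

```text
t 6.40 yaw -0.181 Mz 0.015 e6 0.179 p [0.5771 0.1492 0.0966] F [-4.8 -0.9  6.3] gw 0.0131
```

Emit:
play_rows --targets "0 0 0 0.03 1; 0 0 0 0.03 1"

```text
time_s: 6.6
position: [0.5771, 0.1491, 0.0965]
tool_rot: [[0.028, 1.0, -0.001], [1.0, -0.028, -0.0], [-0.0, -0.001, -1.0]]
ft_force: [-4.7, -0.4, 5.9]
grip_width: 0.0128
```

```bash
python3 f.py
```

```text
t 6.60 yaw -0.211 Mz -0.091 e6 0.183 p [0.5771 0.1491 0.0965] F [-4.7 -0.4  5.9] gw 0.0128
```

Emit:
play_rows --targets "0 0 0 0.03 1; 0 0 0 0.03 1"

```text
time_s: 6.8
position: [0.5771, 0.1491, 0.0966]
tool_rot: [[0.058, 0.998, -0.001], [0.998, -0.058, -0.0], [-0.0, -0.001, -1.0]]
ft_force: [-5.9, -1.1, 7.1]
grip_width: 0.0128
```

```bash
python3 f.py
```

```text
t 6.80 yaw -0.241 Mz -0.056 e6 0.183 p [0.5771 0.1491 0.0966] F [-5.9 -1.1  7.1] gw 0.0128
```

Emit:
play_rows --targets "0 0 0 0.03 1; 0 0 0 0.03 1"

```text
time_s: 7.0
position: [0.5771, 0.1491, 0.0966]
tool_rot: [[0.088, 0.996, -0.001], [0.996, -0.088, -0.0], [-0.0, -0.001, -1.0]]
ft_force: [-4.7, -0.9, 5.8]
grip_width: 0.0126
```

```bash
python3 f.py
```

```text
t 7.00 yaw -0.271 Mz -0.020 e6 0.235 p [0.5771 0.1491 0.0966] F [-4.7 -0.9  5.8] gw 0.0126
```

Emit:
play_rows --targets "0 0 0 0.03 1; 0 0 0 0.03 1"

```text
time_s: 7.2
position: [0.577, 0.1492, 0.0966]
tool_rot: [[0.117, 0.993, -0.001], [0.993, -0.117, -0.0], [-0.0, -0.001, -1.0]]
ft_force: [-4.8, -1.3, 5.7]
grip_width: 0.0126
```

```bash
python3 f.py
```

```text
t 7.20 yaw -0.300 Mz 0.195 e6 0.411 p [0.577  0.1492 0.0966] F [-4.8 -1.3  5.7] gw 0.0126
```

Emit:
play_rows --targets "0 0 0 0.03 1; 0 0 0 0.03 1"

```text
time_s: 7.4
position: [0.577, 0.1492, 0.0966]
tool_rot: [[0.147, 0.989, -0.001], [0.989, -0.147, -0.0], [-0.001, -0.001, -1.0]]
ft_force: [-4.4, -1.4, 6.7]
grip_width: 0.0125
```

```bash
python3 f.py
```

```text
t 7.40 yaw -0.330 Mz 0.336 e6 0.598 p [0.577  0.1492 0.0966] F [-4.4 -1.4  6.7] gw 0.0125
```

Emit:
play_rows --targets "0 0 0 -0.1 1; 0 0 0 -0.2 1; 0 0 0 -0.3 1; 0 0 0 -0.4 1; 0 0 0 -0.45 1"

```text
time_s: 7.9
position: [0.5773, 0.1492, 0.0966]
tool_rot: [[-0.301, 0.953, -0.0], [0.953, 0.301, -0.0], [0.0, -0.0, -1.0]]
ft_force: [-3.9, -0.6, 5.1]
grip_width: 0.0127
```

Emit:
play_rows --targets "0 0 0 -0.02 1; 0 0 0 -0.02 1"

```text
time_s: 8.1
position: [0.5773, 0.1492, 0.0966]
tool_rot: [[-0.318, 0.948, -0.0], [0.948, 0.318, -0.0], [-0.0, -0.0, -1.0]]
ft_force: [-3.8, -1.5, 5.6]
grip_width: 0.0126
```

```bash
python3 f.py
```

```text
t 8.10 yaw 0.141 Mz 0.052 e6 -0.123 p [0.5773 0.1492 0.0966] F [-3.8 -1.5  5.6] gw 0.0126
```

Emit:
play_rows --targets "0 0 0 -0.03 1; 0 0 0 -0.03 1"

```text
time_s: 8.3
position: [0.5773, 0.1492, 0.0966]
tool_rot: [[-0.346, 0.938, -0.0], [0.938, 0.346, -0.0], [-0.0, -0.0, -1.0]]
ft_force: [-4.7, -0.9, 6.2]
grip_width: 0.0127
```

```bash
python3 f.py
```

```text
t 8.30 yaw 0.171 Mz 0.059 e6 -0.176 p [0.5773 0.1492 0.0966] F [-4.7 -0.9  6.2] gw 0.0127
```

Emit:
play_rows --targets "0 0 0 -0.03 1; 0 0 0 -0.03 1"

```text
time_s: 8.5
position: [0.5773, 0.1492, 0.0966]
tool_rot: [[-0.374, 0.927, -0.0], [0.927, 0.374, -0.0], [-0.0, -0.0, -1.0]]
ft_force: [-4.6, -0.9, 5.4]
grip_width: 0.0127
```

```bash
python3 f.py
```

```text
t 8.50 yaw 0.201 Mz 0.084 e6 -0.177 p [0.5773 0.1492 0.0966] F [-4.6 -0.9  5.4] gw 0.0127
```

Emit:
play_rows --targets "0 0 0 -0.03 1; 0 0 0 -0.03 1"

```text
time_s: 8.7
position: [0.5774, 0.1492, 0.0966]
tool_rot: [[-0.402, 0.916, -0.0], [0.916, 0.402, -0.0], [-0.0, -0.0, -1.0]]
ft_force: [-3.6, -1.5, 5.7]
grip_width: 0.0128
```

```bash
python3 f.py
```

```text
t 8.70 yaw 0.231 Mz -0.040 e6 -0.271 p [0.5774 0.1492 0.0966] F [-3.6 -1.5  5.7] gw 0.0128
```

Emit:
play_rows --targets "0 0 0 -0.025 1; 0 0 0 -0.025 1"

```text
time_s: 8.9
position: [0.5774, 0.1492, 0.0966]
tool_rot: [[-0.424, 0.906, -0.0], [0.906, 0.424, 0.0], [0.0, -0.0, -1.0]]
ft_force: [-3.3, -0.6, 5.5]
grip_width: 0.0131
```

```bash
python3 f.py
```

```text
t 8.90 yaw 0.255 Mz -0.190 e6 -0.381 p [0.5774 0.1492 0.0966] F [-3.3 -0.6  5.5] gw 0.0131
```

Emit:
play_rows --targets "0 0 0 -0.01 1; 0 0 0 -0.01 1"

```text
time_s: 9.1
position: [0.5774, 0.1492, 0.0966]
tool_rot: [[-0.433, 0.902, -0.0], [0.902, 0.433, 0.0], [0.0, 0.0, -1.0]]
ft_force: [-4.1, -0.5, 4.9]
grip_width: 0.0126
```

Emit:
play_rows --targets "0 0 0 0.1 1; 0 0 0 0.2 1; 0 0 0 0.3 1; 0 0 0 0.4 1; 0 0 0 0.43 1"

```text
time_s: 9.6
position: [0.5771, 0.1492, 0.0966]
tool_rot: [[-0.015, 1.0, -0.001], [1.0, 0.015, -0.0], [-0.0, -0.001, -1.0]]
ft_force: [-4.7, -1.5, 6.0]
grip_width: 0.0126
```

Emit:
play_rows --targets "0 0 0 0.03 1; 0 0 0 0.03 1"

```text
time_s: 9.8
position: [0.5771, 0.1491, 0.0965]
tool_rot: [[0.013, 1.0, -0.001], [1.0, -0.013, -0.0], [-0.0, -0.001, -1.0]]
ft_force: [-4.0, -1.4, 5.3]
grip_width: 0.0126
```

```bash
python3 f.py
```

```text
t 9.80 yaw -0.196 Mz -0.025 e6 0.203 p [0.5771 0.1491 0.0965] F [-4.  -1.4  5.3] gw 0.0126
```

Emit:
play_rows --targets "0 0 0 0.03 1; 0 0 0 0.03 1"

```text
time_s: 10.0
position: [0.5771, 0.1492, 0.0966]
tool_rot: [[0.043, 0.999, -0.001], [0.999, -0.043, -0.0], [-0.0, -0.001, -1.0]]
ft_force: [-5.4, -2.0, 6.3]
grip_width: 0.0128
```

```bash
python3 f.py
```

```text
t 10.00 yaw -0.226 Mz -0.040 e6 0.183 p [0.5771 0.1492 0.0966] F [-5.4 -2.   6.3] gw 0.0128
```

Emit:
play_rows --targets "0 0 0 0.03 1; 0 0 0 0.03 1"

```text
time_s: 10.2
position: [0.5771, 0.1491, 0.0966]
tool_rot: [[0.073, 0.997, -0.001], [0.997, -0.073, -0.0], [-0.0, -0.001, -1.0]]
ft_force: [-5.5, -1.9, 6.3]
grip_width: 0.0126
```

```bash
python3 f.py
```

```text
t 10.20 yaw -0.256 Mz -0.101 e6 0.177 p [0.5771 0.1491 0.0966] F [-5.5 -1.9  6.3] gw 0.0126
```

Emit:
play_rows --targets "0 0 0 0.03 1; 0 0 0 0.03 1"

```text
time_s: 10.4
position: [0.577, 0.1491, 0.0966]
tool_rot: [[0.103, 0.995, -0.001], [0.995, -0.103, -0.0], [-0.0, -0.001, -1.0]]
ft_force: [-4.9, -1.1, 6.5]
grip_width: 0.0122
```

```bash
python3 f.py
```

```text
t 10.40 yaw -0.286 Mz -0.073 e6 0.180 p [0.577  0.1491 0.0966] F [-4.9 -1.1  6.5] gw 0.0122
```

Emit:
play_rows --targets "0 0 0 0.03 1; 0 0 0 0.03 1"

```text
time_s: 10.6
position: [0.577, 0.1491, 0.0966]
tool_rot: [[0.133, 0.991, -0.001], [0.991, -0.133, -0.0], [-0.0, -0.001, -1.0]]
ft_force: [-5.9, -1.1, 5.6]
grip_width: 0.0126
```

```bash
python3 f.py
```

```text
t 10.60 yaw -0.316 Mz -0.110 e6 0.179 p [0.577  0.1491 0.0966] F [-5.9 -1.1  5.6] gw 0.0126
```

Emit:
play_rows --targets "0 0 0 0.03 1; 0 0 0 0.03 1"

```text
time_s: 10.8
position: [0.577, 0.1492, 0.0966]
tool_rot: [[0.162, 0.987, -0.001], [0.987, -0.162, -0.0], [-0.0, -0.001, -1.0]]
ft_force: [-5.7, -1.3, 7.0]
grip_width: 0.0128
```

```bash
python3 f.py
```

```text
t 10.80 yaw -0.346 Mz -0.031 e6 0.179 p [0.577  0.1492 0.0966] F [-5.7 -1.3  7. ] gw 0.0128
```

Emit:
play_rows --targets "0 0 0 0.03 1; 0 0 0 0.03 1"

```text
time_s: 11.0
position: [0.577, 0.1491, 0.0965]
tool_rot: [[0.192, 0.981, -0.001], [0.981, -0.192, -0.0], [-0.001, -0.001, -1.0]]
ft_force: [-5.7, -1.1, 7.3]
grip_width: 0.0127
```

```bash
python3 f.py
```

```text
t 11.00 yaw -0.376 Mz -0.076 e6 0.178 p [0.577  0.1491 0.0965] F [-5.7 -1.1  7.3] gw 0.0127
```

Emit:
play_rows --targets "0 0 0 0.03 1; 0 0 0 0.03 1"

```text
time_s: 11.2
position: [0.577, 0.1492, 0.0966]
tool_rot: [[0.221, 0.975, -0.001], [0.975, -0.221, -0.0], [-0.001, -0.001, -1.0]]
ft_force: [-5.7, -1.1, 5.4]
grip_width: 0.0122
```

```bash
python3 f.py
```

```text
t 11.20 yaw -0.406 Mz -0.051 e6 0.178 p [0.577  0.1492 0.0966] F [-5.7 -1.1  5.4] gw 0.0122
```

Emit:
play_rows --targets "0 0 0 0.03 1; 0 0 0 0.03 1"

```text
time_s: 11.4
position: [0.5769, 0.1492, 0.0966]
tool_rot: [[0.25, 0.968, -0.001], [0.968, -0.25, -0.0], [-0.001, -0.001, -1.0]]
ft_force: [-5.7, -1.2, 6.7]
grip_width: 0.0128
```

```bash
python3 f.py
```

```text
t 11.40 yaw -0.436 Mz -0.008 e6 0.179 p [0.5769 0.1492 0.0966] F [-5.7 -1.2  6.7] gw 0.0128
```

Emit:
play_rows --targets "0 0 0 0.03 1; 0 0 0 0.03 1"

```text
time_s: 11.6
position: [0.5769, 0.1492, 0.0966]
tool_rot: [[0.279, 0.96, -0.001], [0.96, -0.279, -0.0], [-0.001, -0.001, -1.0]]
ft_force: [-5.6, -1.0, 6.8]
grip_width: 0.0129
```

```bash
python3 f.py
```

```text
t 11.60 yaw -0.466 Mz -0.050 e6 0.179 p [0.5769 0.1492 0.0966] F [-5.6 -1.   6.8] gw 0.0129
```

Emit:
play_rows --targets "0 0 0 0.03 1; 0 0 0 0.03 1"

```text
time_s: 11.8
position: [0.5769, 0.1492, 0.0966]
tool_rot: [[0.308, 0.951, -0.001], [0.951, -0.308, -0.0], [-0.001, -0.001, -1.0]]
ft_force: [-5.6, -1.2, 6.3]
grip_width: 0.0127
```

```bash
python3 f.py
```

```text
t 11.80 yaw -0.496 Mz -0.039 e6 0.179 p [0.5769 0.1492 0.0966] F [-5.6 -1.2  6.3] gw 0.0127
```

Emit:
play_rows --targets "0 0 0 0.03 1; 0 0 0 0.03 1"

```text
time_s: 12.0
position: [0.5769, 0.1492, 0.0966]
tool_rot: [[0.336, 0.942, -0.001], [0.942, -0.336, -0.0], [-0.001, -0.001, -1.0]]
ft_force: [-5.7, -0.2, 6.3]
grip_width: 0.0128
```

```bash
python3 f.py
```

```text
t 12.00 yaw -0.526 Mz -0.062 e6 0.179 p [0.5769 0.1492 0.0966] F [-5.7 -0.2  6.3] gw 0.0128
```

Emit:
play_rows --targets "0 0 0 0.03 1; 0 0 0 0.03 1"

```text
time_s: 12.2
position: [0.5769, 0.1492, 0.0966]
tool_rot: [[0.364, 0.931, -0.001], [0.931, -0.364, -0.0], [-0.001, -0.001, -1.0]]
ft_force: [-5.3, -0.6, 6.5]
grip_width: 0.013
```

```bash
python3 f.py
```

```text
t 12.20 yaw -0.556 Mz -0.073 e6 0.179 p [0.5769 0.1492 0.0966] F [-5.3 -0.6  6.5] gw 0.0130
```

Emit:
play_rows --targets "0 0 0 0.03 1; 0 0 0 0.03 1"

```text
time_s: 12.4
position: [0.5768, 0.1492, 0.0966]
tool_rot: [[0.392, 0.92, -0.001], [0.92, -0.392, -0.0], [-0.001, -0.001, -1.0]]
ft_force: [-6.6, -0.9, 6.3]
grip_width: 0.0129
```

```bash
python3 f.py
```

```text
t 12.40 yaw -0.586 Mz -0.090 e6 0.179 p [0.5768 0.1492 0.0966] F [-6.6 -0.9  6.3] gw 0.0129
```

Emit:
play_rows --targets "0 0 0 0.03 1; 0 0 0 0.03 1"

```text
time_s: 12.6
position: [0.5768, 0.1492, 0.0966]
tool_rot: [[0.419, 0.908, -0.001], [0.908, -0.419, -0.0], [-0.001, -0.001, -1.0]]
ft_force: [-6.6, -1.8, 7.4]
grip_width: 0.0126
```

```bash
python3 f.py
```

```text
t 12.60 yaw -0.616 Mz -0.092 e6 0.179 p [0.5768 0.1492 0.0966] F [-6.6 -1.8  7.4] gw 0.0126
```

Emit:
play_rows --targets "0 0 0 0.03 1; 0 0 0 0.03 1"

```text
time_s: 12.8
position: [0.5768, 0.1492, 0.0965]
tool_rot: [[0.447, 0.895, -0.001], [0.895, -0.447, -0.0], [-0.001, -0.001, -1.0]]
ft_force: [-6.0, -0.9, 7.1]
grip_width: 0.0127
```

```bash
python3 f.py
```

```text
t 12.80 yaw -0.646 Mz -0.027 e6 0.179 p [0.5768 0.1492 0.0965] F [-6.  -0.9  7.1] gw 0.0127
```

Emit:
play_rows --targets "0 0 0 0.03 1; 0 0 0 0.03 1"

```text
time_s: 13.0
position: [0.5768, 0.1492, 0.0965]
tool_rot: [[0.473, 0.881, -0.002], [0.881, -0.473, -0.0], [-0.001, -0.001, -1.0]]
ft_force: [-5.5, -1.4, 6.8]
grip_width: 0.0127
```

```bash
python3 f.py; python3 - <<'E'
from h import *
d=snap('scene');im=d['pixels'][...,::-1]
cv2.imwrite('pics/s4.png',cv2.resize(im[230:340,315:430],None,fx=5,fy=5,interpolation=cv2.INTER_CUBIC))
E
```

```text
t 13.00 yaw -0.676 Mz -0.055 e6 0.179 p [0.5768 0.1492 0.0965] F [-5.5 -1.4  6.8] gw 0.0127
```

View pics/s4.png

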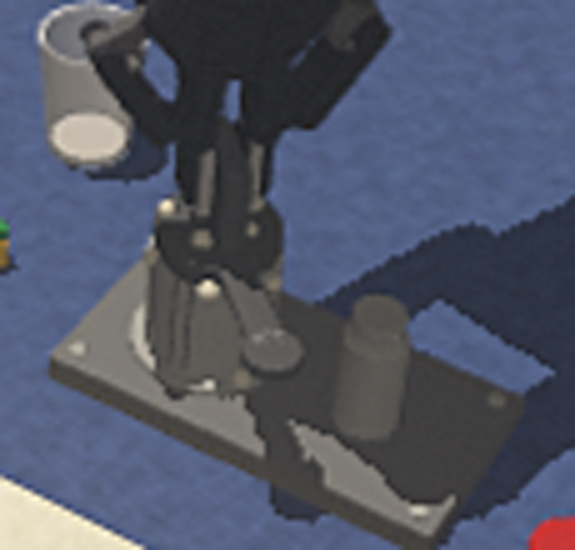

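No stop over 0.89 rad, which is more than the 0.85 maximum, and the arm is well clockwise with its tip at (272,350). The salt has given. I'll swing anticlockwise and check the torque as I go.

Emit:
play_rows --targets "0 0 0 -0.1 1; 0 0 0 -0.2 1; 0 0 0 -0.3 1; 0 0 0 -0.38 1; 0 0 0 -0.38 1"

```text
time_s: 13.55
position: [0.577, 0.1491, 0.0966]
tool_rot: [[0.11, 0.994, -0.001], [0.994, -0.11, -0.0], [-0.0, -0.001, -1.0]]
ft_force: [-5.4, -1.2, 6.2]
grip_width: 0.0128
```

```bash
python3 f.py
```

```text
t 13.55 yaw -0.293 Mz 0.041 e6 -0.651 p [0.577  0.1491 0.0966] F [-5.4 -1.2  6.2] gw 0.0128
```

Emit:
play_rows --targets "0 0 0 -0.03 1; 0 0 0 -0.03 1"

```text
time_s: 13.75
position: [0.577, 0.1491, 0.0966]
tool_rot: [[0.081, 0.997, -0.001], [0.997, -0.081, -0.0], [-0.0, -0.001, -1.0]]
ft_force: [-4.9, -0.9, 6.9]
grip_width: 0.0127
```

```bash
python3 f.py
```

```text
t 13.75 yaw -0.264 Mz 0.107 e6 -0.172 p [0.577  0.1491 0.0966] F [-4.9 -0.9  6.9] gw 0.0127
```

Emit:
play_rows --targets "0 0 0 -0.04 1; 0 0 0 -0.04 1"

```text
time_s: 13.95
position: [0.5771, 0.1492, 0.0966]
tool_rot: [[0.041, 0.999, -0.001], [0.999, -0.041, -0.0], [-0.0, -0.001, -1.0]]
ft_force: [-4.3, -1.9, 6.4]
grip_width: 0.0129
```

```bash
python3 f.py
```

```text
t 13.95 yaw -0.224 Mz 0.041 e6 -0.254 p [0.5771 0.1492 0.0966] F [-4.3 -1.9  6.4] gw 0.0129
```

Emit:
play_rows --targets "0 0 0 -0.03 1; 0 0 0 -0.03 1"

```text
time_s: 14.15
position: [0.5771, 0.1492, 0.0966]
tool_rot: [[0.011, 1.0, -0.001], [1.0, -0.011, -0.0], [-0.0, -0.001, -1.0]]
ft_force: [-4.8, -1.2, 5.4]
grip_width: 0.0126
```

```bash
python3 f.py
```

```text
t 14.15 yaw -0.194 Mz 0.116 e6 -0.171 p [0.5771 0.1492 0.0966] F [-4.8 -1.2  5.4] gw 0.0126
```

Emit:
play_rows --targets "0 0 0 -0.04 1; 0 0 0 -0.04 1"

```text
time_s: 14.35
position: [0.5771, 0.1491, 0.0966]
tool_rot: [[-0.029, 1.0, -0.001], [1.0, 0.029, -0.0], [-0.0, -0.001, -1.0]]
ft_force: [-4.4, -0.4, 6.0]
grip_width: 0.0126
```

```bash
python3 f.py
```

```text
t 14.35 yaw -0.154 Mz 0.081 e6 -0.254 p [0.5771 0.1491 0.0966] F [-4.4 -0.4  6. ] gw 0.0126
```

Emit:
play_rows --targets "0 0 0 -0.04 1; 0 0 0 -0.04 1"

```text
time_s: 14.55
position: [0.5772, 0.1491, 0.0966]
tool_rot: [[-0.069, 0.998, -0.001], [0.998, 0.069, -0.0], [-0.0, -0.001, -1.0]]
ft_force: [-4.0, -1.4, 6.4]
grip_width: 0.0127
```

```bash
python3 f.py
```

```text
t 14.55 yaw -0.114 Mz 0.148 e6 -0.254 p [0.5772 0.1491 0.0966] F [-4.  -1.4  6.4] gw 0.0127
```

Emit:
play_rows --targets "0 0 0 -0.04 1; 0 0 0 -0.04 1"

```text
time_s: 14.75
position: [0.5772, 0.1492, 0.0966]
tool_rot: [[-0.109, 0.994, -0.001], [0.994, 0.109, -0.0], [-0.0, -0.001, -1.0]]
ft_force: [-4.8, -1.5, 6.4]
grip_width: 0.0127
```

```bash
python3 f.py
```

```text
t 14.75 yaw -0.074 Mz 0.124 e6 -0.254 p [0.5772 0.1492 0.0966] F [-4.8 -1.5  6.4] gw 0.0127
```

Emit:
play_rows --targets "0 0 0 -0.04 1; 0 0 0 -0.04 1"

```text
time_s: 14.95
position: [0.5772, 0.1491, 0.0966]
tool_rot: [[-0.148, 0.989, -0.0], [0.989, 0.148, -0.0], [-0.0, -0.0, -1.0]]
ft_force: [-5.3, -0.8, 5.8]
grip_width: 0.0128
```

```bash
python3 f.py
```

```text
t 14.95 yaw -0.034 Mz 0.014 e6 -0.254 p [0.5772 0.1491 0.0966] F [-5.3 -0.8  5.8] gw 0.0128
```

Emit:
play_rows --targets "0 0 0 -0.04 1; 0 0 0 -0.04 1"

```text
time_s: 15.15
position: [0.5772, 0.1492, 0.0966]
tool_rot: [[-0.188, 0.982, -0.0], [0.982, 0.188, -0.0], [-0.0, -0.001, -1.0]]
ft_force: [-4.4, -2.0, 5.7]
grip_width: 0.0124
```

```bash
python3 f.py
```

```text
t 15.15 yaw 0.006 Mz 0.051 e6 -0.254 p [0.5772 0.1492 0.0966] F [-4.4 -2.   5.7] gw 0.0124
```

Emit:
play_rows --targets "0 0 0 -0.04 1; 0 0 0 -0.04 1"

```text
time_s: 15.35
position: [0.5772, 0.1492, 0.0966]
tool_rot: [[-0.227, 0.974, -0.0], [0.974, 0.227, -0.0], [-0.0, -0.0, -1.0]]
ft_force: [-4.7, -0.9, 4.9]
grip_width: 0.0127
```

```bash
python3 f.py
```

```text
t 15.35 yaw 0.046 Mz 0.077 e6 -0.254 p [0.5772 0.1492 0.0966] F [-4.7 -0.9  4.9] gw 0.0127
```

Emit:
play_rows --targets "0 0 0 -0.04 1; 0 0 0 -0.04 1"

```text
time_s: 15.55
position: [0.5773, 0.1492, 0.0966]
tool_rot: [[-0.266, 0.964, -0.0], [0.964, 0.266, -0.0], [-0.0, -0.0, -1.0]]
ft_force: [-2.6, -1.0, 5.5]
grip_width: 0.0129
```

```bash
python3 f.py
```

```text
t 15.55 yaw 0.086 Mz 0.123 e6 -0.255 p [0.5773 0.1492 0.0966] F [-2.6 -1.   5.5] gw 0.0129
```

Emit:
play_rows --targets "0 0 0 -0.04 1; 0 0 0 -0.04 1"

```text
time_s: 15.75
position: [0.5773, 0.1492, 0.0966]
tool_rot: [[-0.304, 0.953, -0.0], [0.953, 0.304, -0.0], [-0.0, -0.0, -1.0]]
ft_force: [-4.1, -1.4, 5.8]
grip_width: 0.0128
```

```bash
python3 f.py
```

```text
t 15.75 yaw 0.126 Mz 0.082 e6 -0.255 p [0.5773 0.1492 0.0966] F [-4.1 -1.4  5.8] gw 0.0128
```

Emit:
play_rows --targets "0 0 0 -0.04 1; 0 0 0 -0.04 1"

```text
time_s: 15.95
position: [0.5773, 0.1492, 0.0966]
tool_rot: [[-0.342, 0.94, -0.0], [0.94, 0.342, -0.0], [-0.0, -0.0, -1.0]]
ft_force: [-4.2, -1.4, 5.1]
grip_width: 0.0129
```

```bash
python3 f.py
```

```text
t 15.95 yaw 0.166 Mz 0.065 e6 -0.255 p [0.5773 0.1492 0.0966] F [-4.2 -1.4  5.1] gw 0.0129
```

Emit:
play_rows --targets "0 0 0 -0.04 1; 0 0 0 -0.04 1"

```text
time_s: 16.15
position: [0.5774, 0.1492, 0.0966]
tool_rot: [[-0.379, 0.925, -0.0], [0.925, 0.379, -0.0], [-0.0, -0.0, -1.0]]
ft_force: [-3.6, 0.3, 5.7]
grip_width: 0.0127
```

```bash
python3 f.py
```

```text
t 16.15 yaw 0.206 Mz 0.079 e6 -0.255 p [0.5774 0.1492 0.0966] F [-3.6  0.3  5.7] gw 0.0127
```

That makes 0.88 rad anticlockwise without a stop, so it is free. I'll move on faster.

Emit:
play_rows --targets "0 0 0 -0.05 1; 0 0 0 -0.1 1; 0 0 0 -0.1 1"

```text
time_s: 16.45
position: [0.5774, 0.1493, 0.0966]
tool_rot: [[-0.47, 0.883, 0.0], [0.883, 0.47, -0.0], [-0.0, 0.0, -1.0]]
ft_force: [-2.9, -0.8, 4.9]
grip_width: 0.0126
```

```bash
python3 f.py
```

```text
t 16.45 yaw 0.306 Mz 0.073 e6 -0.369 p [0.5774 0.1493 0.0966] F [-2.9 -0.8  4.9] gw 0.0126
```

Emit:
play_rows --targets "0 0 0 -0.07 1; 0 0 0 -0.14 1; 0 0 0 -0.21 1; 0 0 0 -0.28 1; 0 0 0 -0.35 1"

```text
time_s: 16.95
position: [0.5776, 0.1494, 0.0966]
tool_rot: [[-0.745, 0.667, 0.0], [0.667, 0.745, 0.0], [-0.0, 0.001, -1.0]]
ft_force: [-1.9, 0.2, 4.8]
grip_width: 0.0128
```

Emit:
play_rows --targets "0 0 0 -0.07 1; 0 0 0 -0.14 1; 0 0 0 -0.21 1; 0 0 0 -0.28 1; 0 0 0 -0.35 1"

```text
time_s: 17.45
position: [0.5777, 0.1496, 0.0966]
tool_rot: [[-0.929, 0.371, 0.001], [0.371, 0.929, 0.001], [-0.0, 0.001, -1.0]]
ft_force: [-1.3, 0.9, 4.1]
grip_width: 0.0127
```

```bash
python3 f.py
```

```text
t 17.45 yaw 1.008 Mz -0.102 e6 0.854 p [0.5777 0.1496 0.0966] F [-1.3  0.9  4.1] gw 0.0127
```

Emit:
play_rows --targets "0 0 0 -0.06 1; 0 0 0 -0.12 1; 0 0 0 -0.18 1; 0 0 0 -0.24 1; 0 0 0 -0.26 1"

```text
time_s: 17.95
position: [0.5777, 0.1497, 0.0966]
tool_rot: [[-0.993, 0.121, 0.001], [0.121, 0.993, 0.001], [-0.001, 0.001, -1.0]]
ft_force: [-1.8, 2.6, 5.7]
grip_width: 0.0129
```

Emit:
play_rows --targets "0 0 0 0 1; 0 0 0 0 1; 0 0 0 0 1"

```text
time_s: 18.25
position: [0.5777, 0.1497, 0.0966]
tool_rot: [[-0.992, 0.123, 0.001], [0.123, 0.992, 0.001], [-0.001, 0.001, -1.0]]
ft_force: [-1.5, 4.8, 5.5]
grip_width: 0.0127
```

```bash
python3 f.py; python3 - <<'E'
from h import *
for n,(a,b,c,e) in dict(scene=(230,340,315,430),top=(205,280,180,280)).items():
  d=snap(n);im=d['pixels'][...,::-1]
  cv2.imwrite(f'pics/{n}5.png',cv2.resize(im[a:b,c:e],None,fx=5,fy=5,interpolation=cv2.INTER_CUBIC))
E
```

```text
t 18.25 yaw 1.264 Mz 0.036 e6 0.042 p [0.5777 0.1497 0.0966] F [-1.5  4.8  5.5] gw 0.0127
```

View pics/scene5.png

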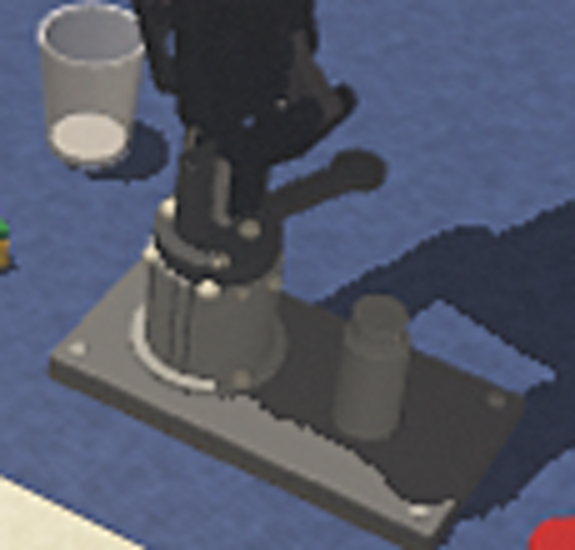

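View pics/top5.png

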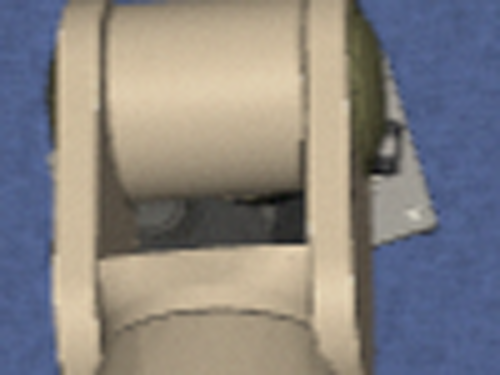

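The arm is swung open, with its tip at (360,170) in the scene crop, and the weight is uncovered. Time to release and rise.

Emit:
play_rows --targets "0 0 0 0 0.5; 0 0 0 0 0.5; 0 0 0 0 0.5; 0 0 0 0 0.5"

```text
time_s: 18.75
position: [0.5775, 0.149, 0.0961]
tool_rot: [[-0.992, 0.123, -0.0], [0.123, 0.992, -0.0], [0.0, -0.0, -1.0]]
ft_force: [0.3, -0.0, 1.1]
grip_width: 0.0422
```

Emit:
play_rows --targets "0 0 -0.03 0 0.5; 0 0 -0.06 0 0.5; 0 0 -0.1 0 0.2; 0 0 -0.12 0 0; 0 0 -0.12 0 0"

```text
time_s: 19.25
position: [0.5785, 0.1492, 0.2195]
tool_rot: [[-0.992, 0.123, 0.006], [0.123, 0.992, 0.0], [-0.006, 0.001, -1.0]]
ft_force: [0.5, 1.3, -0.0]
grip_width: 0.0837
```

```bash
python3 f.py; python3 - <<'E'
from h import *
for n,(a,b,c,e) in dict(scene=(230,340,315,430),top=(205,280,180,280)).items():
  d=snap(n);im=d['pixels'][...,::-1]
  cv2.imwrite(f'pics/{n}6.png',cv2.resize(im[a:b,c:e],None,fx=5,fy=5,interpolation=cv2.INTER_CUBIC))
d=load('scene');R=d['range_z']
ps=np.array([px2w(d,u,v) for v in range(230,345) for u in range(315,430) if R[v,u]>0])
K=np.array([.577,.150,0]);a=.289
l=(ps-K);X=np.array([np.cos(a),np.sin(a)]);Y=np.array([-np.sin(a),np.cos(a)])
L=np.c_[l[:,:2]@X,l[:,:2]@Y,ps[:,2]]
m=(L[:,2]>.078)&(L[:,2]<.09)&(np.hypot(L[:,0],L[:,1])>.035)&(np.hypot(L[:,0],L[:,1])<.1)
A=L[m];print(len(A),A.mean(0),A.min(0),A.max(0),'theta',np.arctan2(-A[:,0].mean(),A[:,1].mean()))
w=L[(np.hypot(L[:,0],L[:,1]-.08)<.03)&(L[:,2]>.02)&(L[:,2]<.08)]
print('weight',len(w),w.mean(0),w.max(0),w.min(0)); h=w[w[:,2]>.07];print(h.mean(0),len(h))
E
```

```text
t 19.25 yaw 1.265 Mz 0.019 e6 -0.001 p [0.5785 0.1492 0.2195] F [ 0.5  1.3 -0. ] gw 0.0837
154 [-0.05873546  0.02826148  0.08362096] [-0.08862649  0.00907974  0.07854389] [-0.02801627  0.04549374  0.08659696] theta 1.1223294478993207
weight 325 [0.00664071 0.08371334 0.05277529] [0.01523978 0.09603136 0.0764752 ] [-0.01263552  0.0658381   0.02043715]
[0.00073966 0.08176362 0.07388523] 79
```

View pics/scene6.png

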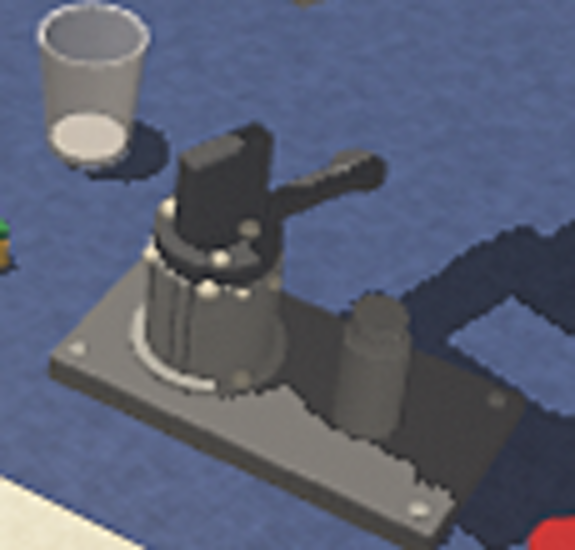

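The catch is open at about 1.12–1.16 rad, putting its tip x at about -0.072, which agrees with the tool yaw. Next I'll move over the weight with the jaws along the stand's x, clear of the collar.

```bash
python3 t.py .5545 .2258 .20 16.5
```

```text
t 19.35 pos [0.5773 0.1491 0.2157] yaw 82.95 tool z [-0.001 -0.    -1.   ] q6 -79.83161070003386
rows: [0.032  0.0733 0.0157] 1.16 F [-0.2  -0.13 -0.13] M [ 0.002 -0.023 -0.059]
```

Emit:
play_rows --targets "0.008 0.018 0 0.14 0; 0.016 0.037 0 0.28 0; 0.024 0.055 0 0.42 0; 0.032 0.0733 0 0.56 0; 0.032 0.0733 0 0.7 0"

```text
time_s: 19.85
position: [0.5534, 0.2277, 0.2144]
tool_rot: [[-0.678, 0.735, -0.003], [0.735, 0.678, -0.0], [0.002, -0.003, -1.0]]
ft_force: [0.3, -0.2, -0.2]
grip_width: 0.0856
```

Emit:
play_rows --targets "0 0 0 0.14 0; 0 0 0 0.28 0; 0 0 0 0.42 0; 0 0 0 0.46 0; 0 0 0 0.46 0"

```text
time_s: 20.35
position: [0.5542, 0.2257, 0.2146]
tool_rot: [[-0.284, 0.959, -0.003], [0.959, 0.284, -0.001], [0.0, -0.003, -1.0]]
ft_force: [0.3, -0.4, 0.4]
grip_width: 0.0853
```

```bash
python3 t.py .5545 .2258 .10 16.5
```

```text
t 20.35 pos [0.5542 0.2257 0.2146] yaw 16.48 tool z [-0.003 -0.001 -1.   ] q6 -5.644678733886851
rows: [-0.      0.0006  0.1146] -0.0 F [ 0.28 -0.37  0.39] M [ 0.013  0.026 -0.019]
```

Emit:
play_rows --targets "0 0 0.04 0 0; 0 0 0.08 0 0; 0 0 0.115 0 0; 0 0 0.115 0 0"

```text
time_s: 20.75
position: [0.5519, 0.2252, 0.0962]
tool_rot: [[-0.285, 0.958, -0.011], [0.959, 0.285, -0.002], [0.001, -0.011, -1.0]]
ft_force: [-0.7, -0.0, 0.1]
grip_width: 0.0853
```

```bash
python3 t.py .5545 .2258 .027 16.5;python3 - <<'E'
from h import *
d=snap('scene');im=d['pixels'][...,::-1]
cv2.imwrite(f'pics/s7.png',cv2.resize(im[220:345,315:440],None,fx=5,fy=4.7,interpolation=cv2.INTER_CUBIC))
E
```

```text
t 20.75 pos [0.5519 0.2252 0.0962] yaw 16.56 tool z [-0.011 -0.002 -1.   ] q6 -5.72847885652107
rows: [-0.0002  0.0034  0.0691] 0.001 F [-0.73 -0.04  0.05] M [-0.053  0.004  0.023]
```

View pics/s7.png

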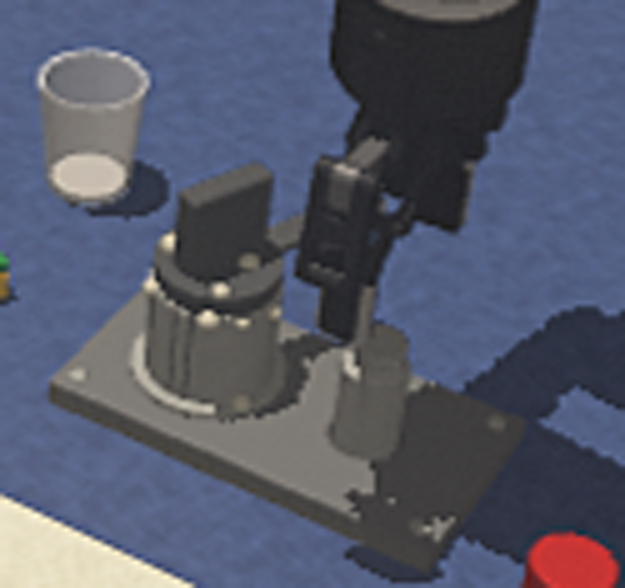

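The gripper is over the weight at (375,400), with the near finger at (340,290). The hub and arm are clear, so I'll descend.

Emit:
play_rows --targets "0 0 0.025 0 0; 0 0 0.05 0 0; 0 0 0.067 0 0; 0 0 0.067 0 0; 0 0 0.067 0 0" --force 60

```text
time_s: 21.3
position: [0.5557, 0.2261, 0.0361]
tool_rot: [[-0.284, 0.959, 0.003], [0.959, 0.284, 0.0], [-0.0, 0.003, -1.0]]
ft_force: [-0.7, 0.1, 0.8]
grip_width: 0.0857
```

Emit:
play_rows --targets "0 0 0 0 0.3; 0 0 0 0 0.4"

```text
time_s: 21.5
position: [0.5554, 0.226, 0.0358]
tool_rot: [[-0.284, 0.959, 0.002], [0.959, 0.284, 0.0], [-0.0, 0.002, -1.0]]
ft_force: [0.3, 0.1, -0.6]
grip_width: 0.059
```

```bash
python3 t.py .5545 .2258 .027 16.5;python3 f.py
```

```text
t 21.5 pos [0.5554 0.226  0.0358] yaw 16.51 tool z [ 0.002  0.    -1.   ] q6 -5.665187613806134
rows: [ 0.     -0.0009  0.0088] 0.0 F [ 0.3   0.12 -0.62] M [-0.021  0.04  -0.027]
t 21.50 yaw 0.105 Mz -0.027 e6 -0.002 p [0.5554 0.226  0.0358] F [ 0.3  0.1 -0.6] gw 0.0590
```

Emit:
play_rows --targets "0 -0.0008 0.008 0 0.4; 0 -0.0008 0.008 0 0.4; 0 -0.0008 0.008 0 0.7; 0 -0.0008 0.008 0 1; 0 -0.0008 0.008 0 1"

```text
time_s: 22.0
position: [0.5541, 0.2257, 0.0265]
tool_rot: [[-0.284, 0.959, 0.0], [0.959, 0.284, 0.0], [-0.0, 0.0, -1.0]]
ft_force: [0.6, 1.0, 1.4]
grip_width: 0.0285
```

Emit:
play_rows --targets "0 0 0 0 1; 0 0 0 0 1; 0 0 0 0 1; 0 0 0 0 1"

```text
time_s: 22.4
position: [0.5541, 0.2257, 0.0265]
tool_rot: [[-0.284, 0.959, 0.0], [0.959, 0.284, 0.0], [-0.0, 0.0, -1.0]]
ft_force: [-0.0, 1.5, 2.7]
grip_width: 0.0287
```

```bash
python3 t.py .5545 .2258 .027 16.5;python3 f.py
```

```text
t 22.4 pos [0.5541 0.2257 0.0265] yaw 16.5 tool z [ 0.  0. -1.] q6 -5.663510660741188
rows: [ 0.      0.0004 -0.0005] -0.0 F [-0.03  1.53  2.73] M [ 0.011 -0.004  0.063]
t 22.40 yaw 0.105 Mz 0.063 e6 -0.000 p [0.5541 0.2257 0.0265] F [-0.   1.5  2.7] gw 0.0287
```

Gripped at the body, 28.7 mm wide. I'll lift slowly.

Emit:
play_rows --targets "0 0 -0.006 0 1; 0 0 -0.014 0 1; 0 0 -0.03 0 1; 0 0 -0.055 0 1; 0 0 -0.085 0 1"

```text
time_s: 22.9
position: [0.5531, 0.2255, 0.1117]
tool_rot: [[-0.284, 0.959, -0.003], [0.959, 0.284, -0.001], [0.0, -0.003, -1.0]]
ft_force: [0.7, -0.9, -2.7]
grip_width: 0.0287
```

Emit:
play_rows --targets "0 0 -0.035 0 1; 0 0 -0.07 0 1; 0 0 -0.1 0 1; 0 0 -0.1 0 1"

```text
time_s: 23.3
position: [0.5551, 0.226, 0.2158]
tool_rot: [[-0.284, 0.959, 0.008], [0.959, 0.284, 0.002], [-0.001, 0.008, -1.0]]
ft_force: [0.1, 0.3, -3.4]
grip_width: 0.0287
```

```bash
python3 t.py .549 -.2207 .215 -27;python3 f.py;python3 - <<'E'
from h import *
d=snap('scene');im=d['pixels'][...,::-1]
cv2.imwrite(f'pics/s8.png',cv2.resize(im[160:345,265:440],None,fx=3.2,fy=3.2,interpolation=cv2.INTER_CUBIC))
E
```

```text
t 23.3 pos [0.5551 0.226  0.2158] yaw 16.51 tool z [ 0.008  0.002 -1.   ] q6 -5.6641601301205755
rows: [-4.265e-01 -1.327e-01  1.000e-04] 0.759 F [ 0.05  0.3  -3.36] M [ 0.    -0.027 -0.015]
t 23.30 yaw 0.105 Mz -0.015 e6 -0.000 p [0.5551 0.226  0.2158] F [ 0.1  0.3 -3.4] gw 0.0287
```

View pics/s8.png

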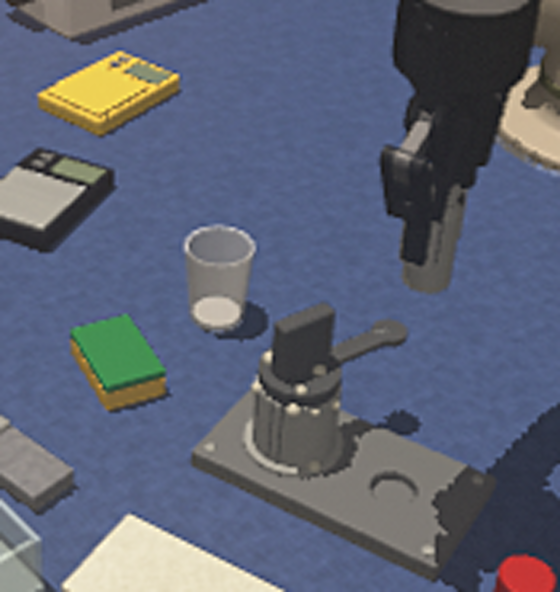

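The weight hangs upright in the jaws at (430,240) and weighs about 0.34 kg. Now to carry it to the scale.

Emit:
play_rows --targets "-0.03 -0.009 0 0.05 1; -0.065 -0.02 0 0.11 1; -0.105 -0.033 0 0.18 1; -0.145 -0.045 0 0.25 1; -0.185 -0.058 0 0.32 1"

```text
time_s: 23.85
position: [0.5497, 0.0304, 0.2092]
tool_rot: [[0.035, 0.999, -0.004], [0.999, -0.035, 0.001], [0.0, -0.004, -1.0]]
ft_force: [0.6, -0.8, -3.4]
grip_width: 0.0286
```

```bash
python3 t.py .549 -.2207 .215 -27
```

```text
t 23.85 pos [0.5497 0.0304 0.2092] yaw -1.98 tool z [-0.004  0.001 -1.   ] q6 -7.171899586069133
rows: [-0.251  0.008 -0.006] 0.437 F [ 0.57 -0.85 -3.36] M [ 0.027 -0.01   0.009]
```

Emit:
play_rows --targets "-0.04 0.0015 0 0.07 1; -0.08 0.003 0 0.14 1; -0.12 0.004 0 0.21 1; -0.16 0.005 0 0.28 1; -0.195 0.006 0 0.35 1"

```text
time_s: 24.35
position: [0.5495, -0.1649, 0.2091]
tool_rot: [[0.376, 0.927, -0.004], [0.927, -0.376, 0.002], [0.0, -0.004, -1.0]]
ft_force: [0.4, 0.1, -3.3]
grip_width: 0.0284
```

Emit:
play_rows --targets "-0.02 0.007 0 0.04 1; -0.03 0.012 0 0.08 1; -0.03 0.012 0 0.08 1; -0.03 0.012 0 0.08 1"

```text
time_s: 24.75
position: [0.5504, -0.1945, 0.2105]
tool_rot: [[0.445, 0.896, -0.001], [0.896, -0.445, 0.001], [0.001, -0.002, -1.0]]
ft_force: [-0.2, -0.4, -3.1]
grip_width: 0.0286
```

```bash
python3 t.py .549 -.2207 .10 -27
```

```text
t 24.75 pos [ 0.5504 -0.1945  0.2105] yaw -26.39 tool z [-0.001  0.001 -1.   ] q6 -4.694637318982437
rows: [-0.0241  0.0106  0.1105] 0.011 F [-0.15 -0.4  -3.06] M [0.029 0.072 0.028]
```

Emit:
play_rows --targets "-0.012 0.005 0.02 0.01 1; -0.024 0.0106 0.05 0.01 1; -0.024 0.0106 0.085 0.01 1; -0.024 0.0106 0.12 0.01 1; -0.024 0.0106 0.13 0.01 1"

```text
time_s: 25.25
position: [0.548, -0.2194, 0.078]
tool_rot: [[0.453, 0.892, -0.006], [0.892, -0.453, 0.004], [0.001, -0.007, -1.0]]
ft_force: [0.4, 0.4, -3.3]
grip_width: 0.0286
```

Emit:
play_rows --targets "0 0 0 0 1; 0 0 0 0 1; 0 0 0 0 1"

```text
time_s: 25.55
position: [0.5502, -0.222, 0.0833]
tool_rot: [[0.454, 0.891, 0.003], [0.891, -0.454, -0.002], [-0.0, 0.003, -1.0]]
ft_force: [0.2, -1.4, -4.1]
grip_width: 0.0286
```

```bash
python3 t.py .549 -.2207 .042 -27;python3 - <<'E'
from h import *
for n,(a,b,c,e) in dict(scene=(150,260,220,335),top=(210,290,340,440)).items():
  d=snap(n);im=d['pixels'][...,::-1]
  cv2.imwrite(f'pics/{n}9.png',cv2.resize(im[a:b,c:e],None,fx=5,fy=5,interpolation=cv2.INTER_CUBIC))
E
```

```text
t 25.55 pos [ 0.5502 -0.222   0.0833] yaw -27.01 tool z [ 0.003 -0.002 -1.   ] q6 -6.382785834017867
rows: [ 0.0006 -0.0018  0.0412] -0.0 F [ 0.24 -1.44 -4.11] M [-0.006  0.011  0.014]
```

View pics/scene9.png

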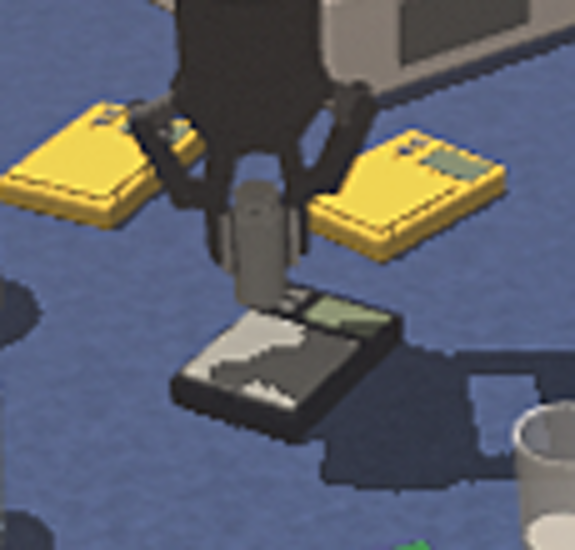

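Emit:
play_rows --targets "0 -0.001 0.01 0 1; 0 -0.001 0.02 0 1; 0 -0.001 0.03 0 1; 0 -0.001 0.03 0 1; 0 -0.001 0.03 0 1"

```text
time_s: 26.15
position: [0.5484, -0.2213, 0.0509]
tool_rot: [[0.455, 0.891, -0.001], [0.891, -0.455, 0.0], [0.0, -0.001, -1.0]]
ft_force: [0.0, 0.7, -2.2]
grip_width: 0.0288
```

Emit:
play_rows --targets "0 0 0 0 1; 0 0 0 0 1; 0 0 0 0 1"

```text
time_s: 26.45
position: [0.5486, -0.2214, 0.0516]
tool_rot: [[0.455, 0.891, 0.001], [0.891, -0.455, -0.0], [-0.0, 0.001, -1.0]]
ft_force: [0.2, 0.1, -2.4]
grip_width: 0.0282
```

```bash
python3 t.py .549 -.2207 .0425 -27
```

```text
t 26.45 pos [ 0.5486 -0.2214  0.0516] yaw -27.04 tool z [ 0.001 -0.    -1.   ] q6 -6.3949581909501205
rows: [0.0008 0.     0.0091] -0.001 F [ 0.19  0.13 -2.42] M [-0.035  0.033 -0.029]
```

Emit:
play_rows --targets "0 0 0.002 0 1; 0 0 0.004 0 1; 0 0 0.006 0 1; 0 0 0.007 0 1; 0 0 0.007 0 1"

```text
time_s: 26.95
position: [0.5484, -0.2213, 0.0441]
tool_rot: [[0.455, 0.891, -0.0], [0.891, -0.455, 0.0], [0.0, -0.0, -1.0]]
ft_force: [-0.5, 0.7, -2.8]
grip_width: 0.0287
```

Emit:
play_rows --targets "0 0 0.001 0 1; 0 0 0.001 0 1"

```text
time_s: 27.15
position: [0.5485, -0.2213, 0.0432]
tool_rot: [[0.455, 0.891, -0.0], [0.891, -0.455, 0.0], [-0.0, -0.0, -1.0]]
ft_force: [-0.9, 0.4, -3.7]
grip_width: 0.0288
```

```bash
python3 t.py .549 -.2207 .0425 -27
```

```text
t 27.15 pos [ 0.5485 -0.2213  0.0432] yaw -27.04 tool z [-0.  0. -1.] q6 -6.391496563802043
rows: [0.0008 0.0002 0.0007] -0.001 F [-0.85  0.39 -3.72] M [ 0.039  0.034 -0.011]
```

Emit:
play_rows --targets "0 0 0.0005 0 1; 0 0 0.0005 0 1; 0 0 0.0005 0 1"

```text
time_s: 27.45
position: [0.5485, -0.2214, 0.0429]
tool_rot: [[0.455, 0.891, 0.0], [0.891, -0.455, -0.0], [0.0, 0.0, -1.0]]
ft_force: [0.7, 0.0, -4.3]
grip_width: 0.0285
```

```bash
python3 f.py
```

```text
t 27.45 yaw -0.655 Mz 0.036 e6 0.000 p [ 0.5485 -0.2214  0.0429] F [ 0.7  0.  -4.3] gw 0.0285
```

Emit:
play_rows --targets "0 0 0.0005 0 1; 0 0 0.0005 0 1; 0 0 0.0005 0 1"

```text
time_s: 27.75
position: [0.5486, -0.2214, 0.0425]
tool_rot: [[0.455, 0.891, 0.0], [0.891, -0.455, -0.0], [-0.0, 0.0, -1.0]]
ft_force: [0.0, 0.4, -0.5]
grip_width: 0.0287
```

```bash
python3 f.py
```

```text
t 27.75 yaw -0.655 Mz 0.028 e6 0.000 p [ 0.5486 -0.2214  0.0425] F [ 0.   0.4 -0.5] gw 0.0287
```

Contact: the wrist load fell from -3.4 to -0.5 N, at just the predicted height. I'll release gently.

Emit:
play_rows --targets "0 0 0.0003 0 1; 0 0 0.0003 0 0.6; 0 0 0.0003 0 0.55; 0 0 0.0003 0 0.5; 0 0 0.0003 0 0.4" --force 20

```text
time_s: 28.25
position: [0.5485, -0.2214, 0.042]
tool_rot: [[0.455, 0.891, 0.0], [0.891, -0.455, -0.0], [-0.0, 0.0, -1.0]]
ft_force: [-0.1, 0.3, 0.5]
grip_width: 0.0511
```

Emit:
play_rows --targets "0 0 0 0 0.1; 0 0 0 0 0; 0 0 0 0 0; 0 0 -0.02 0 0; 0 0 -0.05 0 0"

```text
time_s: 28.75
position: [0.5477, -0.2209, 0.0912]
tool_rot: [[0.455, 0.891, -0.003], [0.891, -0.455, 0.002], [0.0, -0.004, -1.0]]
ft_force: [0.3, 0.3, 0.6]
grip_width: 0.0855
```

Emit:
play_rows --targets "0 0 -0.04 0 0; 0 0 -0.08 0 0; 0 0 -0.11 0 0; 0 0 -0.11 0 0"

```text
time_s: 29.15
position: [0.5498, -0.2221, 0.2065]
tool_rot: [[0.455, 0.891, 0.007], [0.891, -0.455, -0.005], [-0.001, 0.008, -1.0]]
ft_force: [0.5, 0.0, -0.4]
grip_width: 0.0852
```

```bash
python3 f.py;python3 - <<'E'
from h import *
for n,(a,b,c,e) in dict(scene=(150,310,220,420),top=(205,285,340,440)).items():
  d=snap(n);im=d['pixels'][...,::-1]
  k=4 if n=='scene' else 6
  cv2.imwrite(f'pics/{n}10.png',cv2.resize(im[a:b,c:e],None,fx=k,fy=k,interpolation=cv2.INTER_CUBIC))
d=load('scene');R=d['range_z']
ps=np.array([px2w(d,u,v) for v in range(150,260) for u in range(220,335) if R[v,u]>0])
c=np.array([.549,-.2207]);r=np.hypot(*(ps[:,:2]-c).T)
w=ps[(r<.04)&(ps[:,2]>.03)&(ps[:,2]<.11)]
print(len(w),w.max(0));h=w[w[:,2]>.086];print('head',h.mean(0),len(h))
for z in (.035,.05,.065): q=w[abs(w[:,2]-z)<.008];print(z,q.mean(0))
E
```

```text
t 29.15 yaw -0.655 Mz 0.054 e6 0.000 p [ 0.5498 -0.2221  0.2065] F [ 0.5  0.  -0.4] gw 0.0852
221 [ 0.56266926 -0.20286105  0.09327202]
head [ 0.54937705 -0.21695335  0.08967421] 40
0.035 [ 0.55322755 -0.21106822  0.0366045 ]
0.05 [ 0.55280064 -0.21111179  0.04957433]
0.065 [ 0.55352567 -0.2098223   0.06500411]
```

View pics/scene10.png

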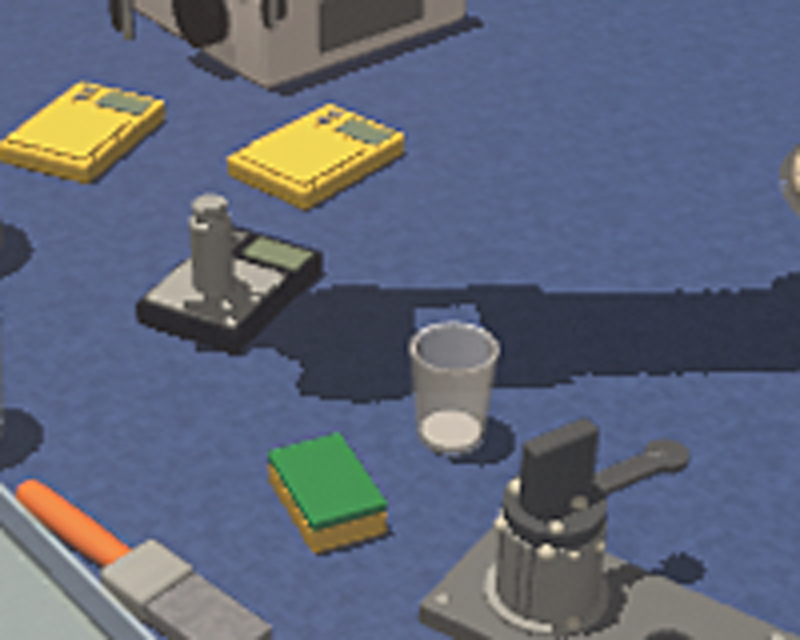

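View pics/top10.png

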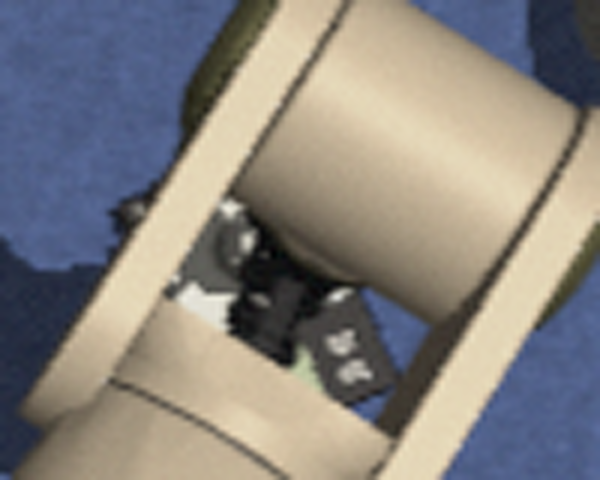

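The weight stands upright in the middle of the pan, at (210,245), and the cup and sponge have not moved. With the stand now uncovered in the top view, I'll check the catch angle there.

```bash
python3 - <<'E'
from h import *
d=snap('top');im=d['pixels'][...,::-1]
cv2.imwrite('pics/t11.png',cv2.resize(im[205:280,180:280],None,fx=6,fy=6,interpolation=cv2.INTER_CUBIC))
R=d['range_z'];ps=np.array([px2w(d,u,v) for v in range(205,290) for u in range(180,280) if R[v,u]>0])
K=np.array([.5775,.1492]);a=.2887
X=np.array([np.cos(a),np.sin(a)]);Y=np.array([-np.sin(a),np.cos(a)])
l=ps[:,:2]-K;L=np.c_[l@X,l@Y,ps[:,2]];r=np.hypot(L[:,0],L[:,1])
A=L[(L[:,2]>.077)&(L[:,2]<.09)&(r>.035)&(r<.1)];print(len(A),A.mean(0),A.min(0),np.arctan2(-A[:,0].mean(),A[:,1].mean()))
T=A[np.hypot(A[:,0],A[:,1])>.068];print(T.mean(0))
E
```

```text
149 [-0.06018757  0.02606287  0.08388073] [-0.0851242   0.00842715  0.07701548] 1.1621460945974158
[-0.07348997  0.03195018  0.08364213]
```

View pics/t11.png

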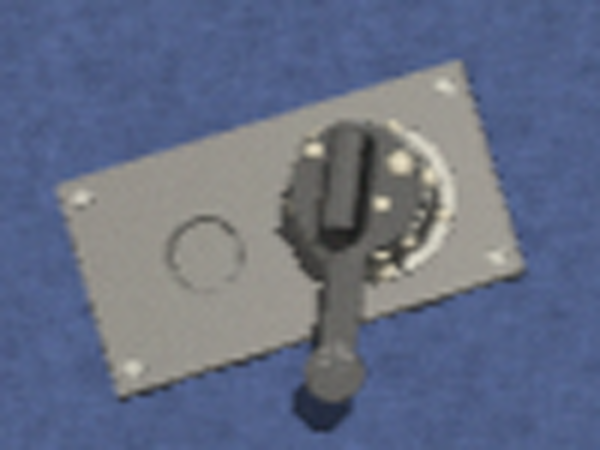

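The catch is open at 1.16 rad, with its tip at (335,375) and x at about -0.073 m. The recess at (205,255) is empty. I'm handing the job in.

```bash
python3 -c "
from rig import env
print(env.close_job())"
```

```text
the job is handed in; nothing more can be done
None
```

The job is done and handed in at about 29 s of the 72 s allowed; no verdict was reported.

- **Freeing the catch:** I met stops at about +0.26, -0.26 and +0.22 rad from the start, and the next sweep found none. On top of the drag I pushed to about 0.2 to 0.25 N m on two of them. The middle one went higher than I meant, to about 0.35 to 0.4 N m, still below the collar's 0.5 N m slip.
- **Catch position:** The top camera shows it open at 1.16 rad, with its tip at about -0.073 m in the stand's frame; the limit is -0.066 m.
- **Weight:** It stands upright in the middle of the pan. I set it down where the wrist load fell off, with its foot at the pan's height as predicted. The tool was within 1 mm of the pan centre I measured. The scene camera puts the weight's head within about 4 mm of that centre, including a roughly 3 mm camera offset I had seen earlier.
- **Gripper and bystanders:** The gripper is open and clear of everything. The cup and sponge look unmoved, and the arm did not go near the other things.

I had no direct reading of the collar's turn, so I judged it only from the torques. The wrist torque reading was noisy (about ±0.05 N m), so I went mainly by the last joint's effort. The two agreed at the stops.

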